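Float the burnishing head at the set mark

ROBOT

A 7-joint arm with a two-finger parallel gripper is mounted at the origin on the work surface. World frame = base frame: x ahead of the robot, y to its left, z up, the work surface at z = 0. Lengths are in m, angles in rad, forces in N, time in s.
With the tool pointing down it reaches from about 0.4 to 0.85 m from the base axis. Payload 10.4 kg.
Tool frame: the origin (TCP) lies between the finger pads; the fingertips stand 19 mm ahead of it and the grasp point (between the pads) is the TCP (manip.tips_ahead is the distance from the TCP to the fingertips, in m); z points along the fingers, y is the line along which they close (so a half turn about z gives the same grasp; the last joint's range is limited). The gripper opens to 85 mm and grips with 20 to 120 N. Pads are 22 mm wide; open, the fingers measure 114 mm over their backs; the gripper's body (76 mm by 85 mm) begins 54 mm behind the grasp point. The pads swing forward as they close: fully open they stand 13 mm farther back than shut.
Start: joints at [-1.327, 0.332, -0.065, 1.46, 0.022, 1.35, -0.088], TCP at [0.165, 0.603, 0.25] pointing down, gripper open.
Joint ranges: [-2.6, 2.6], [-0.5, 2.12], [-1.47, 1.34], [0.16, 2.42], [-1.27, 4.41], [0.06, 2.06], [-2.6, 2.6]. Speed limits (rad/s): [2.22, 2.22, 2.79, 2.79, 3.14, 3.14, 3.14].

INTERFACE

Orientations are given as a unit quaternion [x, y, z, w].
In Python, from workcell import manip, viewer gives the robot as it stands.
- The arm moves only by the tool arm_command, never from a script. Its argument "series" is text: rows parted by semicolons, each of 5 numbers parted by spaces: the closure, from 0 (fully open) to 1 (shut), then the shift along the tool's x, y, z normalised to -1 to 1, where 1 is 0.4 m, then the turn about the tool's z normalised to -1 to 1, where 1 is 180 degrees. In form: jaw tx ty tz spin; .... A call has exactly 10 rows; each row shifts and turns the commanded pose from where the row before left it, along the tool's axes as they then stand; what a row does not reach is not made up. A row lasts 1/8 s, in which the tool goes at most 62.5 mm and 10.7 degrees, less where a joint would pass 70% of its speed; a pose out of reach is approached as far as the arm can. A call with a number of a shift or a turn outside -1 to 1 is refused whole. A call with a gripper value outside its range is refused whole. The fingers move at their own pace and stop on an object; "newtons" is the grip in N (left out, the last holds). Time passes only in rows, so rows that do not move let the fingers close, or fill a call up. It gives the time, the measured TCP pose, the force, the opening and the grip force at its end, in the units of the state.
- manip.get_obs(): the state, without advancing time (a new reading comes with each control period).
- viewer.camera(name): name is "scene" or "top"; returns a dict with "pixels" (400x640x3 uint8, red, green, blue), "intrinsics" (3x3 intrinsics, pixels), "D" ([k1, k2, p1, p2, k3] as OpenCV has them; the pictures are not rectified), "extrinsics" (4x4, takes a point from world to camera coordinates). Camera axes: x right, y up, looking along -z (the intrinsics and any distortion apply to the point x, -y, -z); pixel columns grow to the right and rows downward; lengths in m; the calibration is good to about 2 mm. A picture is of the moment at which its call begins. There is no depth.
- manip.hand_in(): hands the job in; it is judged then, once.
The state is a dict: "clock": time; "joint_pos": joint angles; "joint_velocities": joint speeds; "tau": joint torques, N m; "position": TCP position; "ee_rot": TCP orientation; "ft_force": force on the tool from outside, world axes, zero at the start; "torque": the same for the moment, N m; "grip_width": opening from 0.0 (shut) to 1.0 (fully open); "grasp_force": force on a finger pad.
Only numpy, scipy, OpenCV 4.12 (cv2) and the standard library are available. Lean on these libraries where they do the work, as an engineer would, in place of code of your own. Each camera call takes 0.05 s, during which the arm holds its last target. There are 200 camera calls.

TASK

Take the burnisher's hand lever by its black crossbar and, working only through the lever and its soft spring, ease the resting rocker up and keep its pointer inside the green sector for at least seven seconds without a break. Then let the rocker down gently onto the bumper it came from and let go of the lever. Never touch the rocker itself, do not shift the sector, never bang the rocker into its bumpers, and leave the things on the bench where they are.

Things in the scene. Friction and masses are not known exactly. Their poses are not given: they have to be found in the camera images.
- pedestal: Cream cast pedestal of a leather-edge burnisher, fixed on the bench; foot 170 mm (x) by 320 mm (y), 24 mm thick. Origin under the foot's centre on the bench top. Its x axis points away from the robot. All joint angles are right-handed about its x axis: positive lifts the +y end and swings what stands upright towards -y. A white scale plate stands at x = -40 mm, up to 283 mm high.
- pin (a point): Pivot pin, along the pedestal's x axis, 135 mm above the pedestal's origin. Rocker, lever and green sector all turn about this one pin.
- bumper (a point): Top of the black rubber bumper (+y side) on which the rocker's motor end rests at the start and must rest at the end; a like one stands at -y. They are 130 mm either side of the pin, under the beam.
- rocker (a joint): The reading: the rocker's angle (rad), 0 with its beam level, travel -0.2 to +0.2 (bumpers). Starts at rest at -0.2, motor end (+y) down. Counterbalanced but top-heavy: with the lever held still it stays nowhere between the bumpers, but runs away with a time constant of 0.7 to 1.2 s. Inertia about the pin 0.17 kg m2 nominal; pivot damping 0.02 N m s, no friction.
- beam: The rocker: red beam 360 mm long (y), 26 mm square, with cream motor and yellow wheel (diameter 124 mm) at the +y end, iron discs at -y (both reach 245 mm from the pin), brass block, brass bob (diameter 50 mm, 80 to 110 mm above the pin). Origin on the pin. Its weight tips it by 0.70 N m per rad of rocker angle (0.58 to 0.82), plus a constant torque of up to 0.045 N m either way.
- lever (a joint): Hand lever's angle relative to the rocker (rad), 0 with the spring relaxed, travel -1 to +1. From upright the lever stands at L = rocker + lever. It weighs 0.12 kg; at the start it stands at about -0.11. Lifting the rocker off its bumper takes about +0.2 to +0.5 rad. Let go, it swings back to about that.
- spring (a point): Soft coil spring on the pin, the only link between lever and rocker: nominally 0.42 N m/rad with damping 0.03 N m s. Torque on the rocker = 0.42 x lever.
- grip (a point): Grasp point on the black crossbar at the lever's top: a round bar, diameter 22 mm, along the pedestal's x, from 40 mm nearer the robot to 50 mm farther than this point. In the pedestal's frame it stands at x = -105, y = -165 sin L, z = 135 + 165 cos L mm. The flat steel lever is 45 mm beyond it in x. Grip from above, fingers closing along the pedestal's y; the bar may turn between the pads.
- sector (a joint): Angle (rad) at which the green sector is set about the pin, somewhere from -0.07 to 0.07; stiff. The pointer is in the sector's middle when rocker equals this value; the sector reaches 0.06 rad to each side.
- sector_mid (a point): Middle of the green sector plate (17 mm wide, 26 mm tall), 134 mm from the pin, in front of the white scale, 34 mm nearer the robot than the pointer. Its z axis points away from the pin.
- pointer_tip (a point): Tip of the rocker's thin black upright pointer, 150 mm from the pin, above the brass bob; its z axis is the pointer's direction.
- wax_tin: Yellow tin, 80 mm in diameter, 45 mm tall; origin under its centre. Bystander.
- slicker: Dark wooden edge slicker, turned, 40 mm in diameter, 105 mm tall, standing; origin under its centre. Bystander.
- rivet_cup: Steel cup, 70 mm in diameter, 70 mm tall; origin under its centre. Bystander.

How it is judged:
By the outcome, as a careful person would: the job done as asked, in the order asked, and still so for the second after the job is handed in, with the robot touching nothing.
It also fails if it takes over 67 s, if anything falls off the work surface, if the arm or the gripper's body presses on something with over 40 N, if the wrist force passes 120 N, or if a joint passes its speed limit or range.

## Working session

There is one attempt and no reset: what is moved stays moved. The work goes in short steps, Python scripts to look and compute and a tool call to move; the robot and the scene stay as the last step left them, time stands still between calls to the robot, and variables do not carry over. Pictures are saved under pics/ and viewed, at most 10 in all, crops included, and the job is handed in when it is done.

Besides the shell and the picture viewer there is one more tool, called in YAML: its name, and indented under it one key for each argument. arm_command: Moves the arm, as the interface text tells. Scaled input: -1 to 1 covers 0.4 m each way for a shift and 180 degrees each way for a turn. Its arguments: {"type":"object","properties":{"series":{"type":"string"},"newtons":{"type":"number"}},"required":["series"]}

```bash
ls; mkdir -p pics; python3 - <<'E'
from workcell import manip, viewer
import cv2
o=manip.get_obs(); print(o)
print(manip.tips_ahead)
for n in("scene","top"):
    c=viewer.camera(n); cv2.imwrite(f"pics/{n}0.png",c["pixels"][:,:,::-1]); print(c["intrinsics"],c["D"],c["extrinsics"])
E
```

```text
pics
{'clock': 0.0, 'joint_pos': array([-1.32660718,  0.33287319, -0.064696  ,  1.46092211,  0.02158626,
        1.34992275, -0.08850628]), 'joint_velocities': array([ 0.0003116 ,  0.000538  , -0.0003428 ,  0.00073081, -0.0003163 ,
        0.00104576,  0.00082063]), 'tau': array([-3.88189401e-04, -6.25466037e+01,  4.88260039e-02, -3.91587317e+01,
        1.61741814e-02,  1.02395355e-02, -4.39923213e-06]), 'position': array([0.16468273, 0.60255235, 0.24952426]), 'ee_rot': array([ 1.32995568e-01,  9.91116374e-01, -7.12030795e-04, -6.79589466e-05]), 'ft_force': array([-0.46597941, -0.11505442,  0.10628551]), 'torque': array([-0.0350521 , -0.0045974 ,  0.00899244]), 'grasp_force': 0.0, 'grip_width': 1.002947234192606}
0.019
[[392.89643194   0.         320.12035513]
 [  0.         392.89643194 197.294861  ]
 [  0.           0.           1.        ]] [-0.01384136  0.          0.          0.          0.        ] [[ 0.60865229  0.79334407  0.0121479  -0.25322669]
 [-0.63487188  0.47777536  0.6071807   0.22072535]
 [ 0.47589924 -0.37727429  0.79447091 -1.40919754]
 [ 0.          0.          0.          1.        ]]
[[474.27476145   0.         315.19927616]
 [  0.         474.27476145 196.73734415]
 [  0.           0.           1.        ]] [-0.0773341  0.         0.         0.         0.       ] [[ 0.02467731 -0.99968884 -0.00363972 -0.09899636]
 [ 0.9825863   0.02358411  0.18430399 -0.54326538]
 [-0.1841608  -0.00812447  0.98286255 -1.43238575]
 [ 0.          0.          0.          1.        ]]
```

View pics/scene0.png

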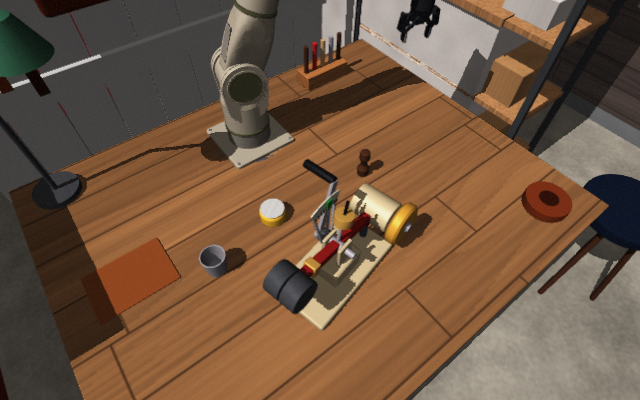

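View pics/top0.png

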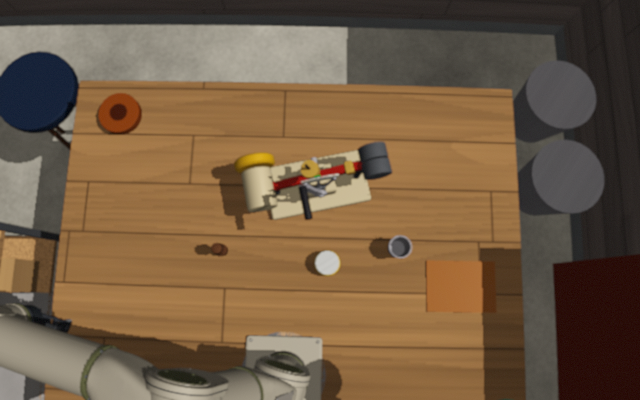

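The scene view shows the burnisher around (330,240), crossbar at (305–337,160–182), green sector near (330,203). The top view shows the foot at x 268–370, y 150–218, crossbar at (303–310,188–217), tin (327,263), cup (400,247), slicker (218,249). Next I'll enlarge both views.

```bash
python3 - <<'E'
import cv2,numpy as np
a=cv2.imread("pics/scene0.png")[150:330,250:430]; b=cv2.imread("pics/top0.png")[130:230,230:400]
a=cv2.resize(a,(600,600),interpolation=cv2.INTER_CUBIC)
cv2.imwrite("pics/sc1.png",cv2.resize(cv2.imread("pics/scene0.png")[150:330,250:430],(600,600),interpolation=cv2.INTER_CUBIC))
cv2.imwrite("pics/tc1.png",cv2.resize(b,None,fx=4.7,fy=4.7,interpolation=cv2.INTER_CUBIC))
E
```

```text
(no output)
```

View pics/sc1.png

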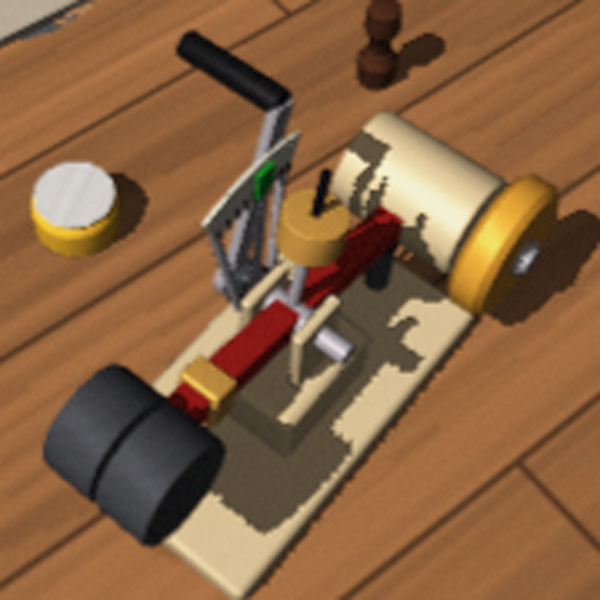

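View pics/tc1.png

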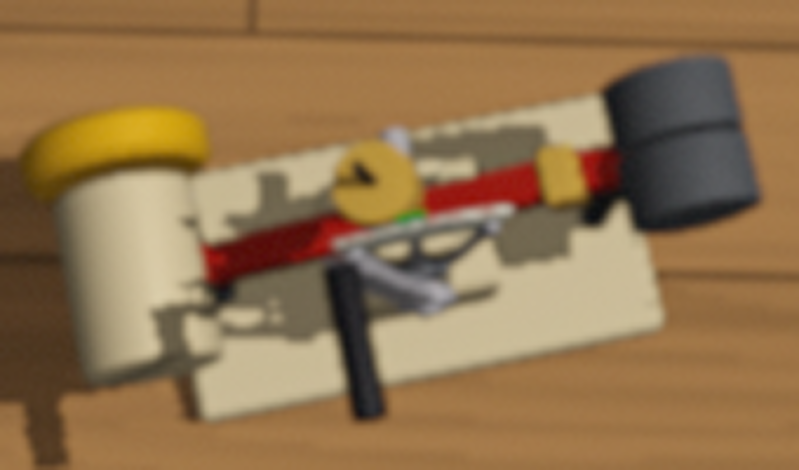

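```bash
cat > h.py <<'E'
import numpy as np,cv2,json
from scipy.optimize import least_squares
from workcell import manip,viewer
F=np.diag([1,-1,-1.])
def proj(c,P):
    P=np.atleast_2d(P); E=c["extrinsics"]
    q=(F@(E[:3,:3]@P.T+E[:3,3:4])).T
    return cv2.projectPoints(q,np.zeros(3),np.zeros(3),c["intrinsics"],np.array(c["D"],float))[0].reshape(-1,2)
def ped(p,P):
    c,s=np.cos(p[2]),np.sin(p[2]); P=np.atleast_2d(P)
    return np.c_[p[0]+c*P[:,0]-s*P[:,1],p[1]+s*P[:,0]+c*P[:,1],P[:,2]]
def rad(x,R,a): return [x,-R*np.sin(a),.135+R*np.cos(a)]
def wheel(img):
    hsv=cv2.cvtColor(img,cv2.COLOR_RGB2HSV).astype(float)
    m=((hsv[...,0]>18)&(hsv[...,0]<30)&(hsv[...,1]>180)&(hsv[...,2]>45)).astype(np.uint8)
    m[:190]=0;m[260:]=0;m[:,:383]=0;m[:,425:]=0
    n,l,st,ce=cv2.connectedComponentsWithStats(m)
    k=1+np.argmax(st[1:,4]); return ce[k],st[k]
E
cat > fit.py <<'E'
from h import *
S=viewer.camera("scene");T=viewer.camera("top")
s=lambda x,y:np.array([(x+.5)/(10/3)-.5+250,(y+.5)/(10/3)-.5+150])
t=lambda x,y:np.array([(x+.5)/4.7-.5+230,(y+.5)/4.7-.5+130])
def green(c):
    i=c["pixels"].astype(int); w=np.clip(i[...,1]-np.maximum(i[...,0],i[...,2])-15,0,None).astype(float)
    w[:150]=0;w[230:]=0;w[:,:250]=0;w[:,430:]=0
    ys,xs=np.nonzero(w); ww=w[ys,xs]; print("green",len(xs),xs.min(),xs.max(),ys.min(),ys.max()); return np.array([(xs*ww).sum(),(ys*ww).sum()])/ww.sum()
gs=green(S);gt=green(T);print(gs,gt)
obs=[(S,'c',(.085,-.16,.024),s(243,590)),(S,'c',(.085,.16,.024),s(478,318)),
(T,'c',(-.085,-.16,.024),t(663,325)),(T,'c',(-.085,.16,.024),t(203,416)),
(S,'L',-.145,s(188,45)),(S,'L',-.055,s(283,98)),(T,'L',-.145,t(369,412)),(T,'L',-.055,t(343,268)),
(S,'P',0,s(325,175)),(S,'s',0,gs)]
def res(p):
    o=[]
    for c,k,a,px in obs:
        P={'c':a,'L':rad(a,.165,p[3]) if k=='L' else 0,'P':rad(0,.15,-.2),'s':rad(-.034,.134,p[4])}[k]
        o.append(proj(c,ped(p,P))[0]-px)
    return np.ravel(o)
f=least_squares(res,[.55,0,.19,-.31,0],loss='soft_l1')
print(f.x.round(4));print(res(f.x).reshape(-1,2).round(2)); print("top green pred",proj(T,ped(f.x,rad(-.034,.134,f.x[4]))),gt)
print("std",np.sqrt(np.diag(np.linalg.inv(f.jac.T@f.jac))).round(4))
p=f.x; g=ped(p,rad(-.105,.165,p[3]))[0]; print("grip",g)
print("wheel",wheel(S["pixels"]))
json.dump(list(p),open("p.json","w"))
# slope of pixel vs sector angle
print((proj(S,ped(p,rad(-.034,.134,.05)))-proj(S,ped(p,rad(-.034,.134,-.05))))/.1)
E
python3 fit.py
```

```text
green 53 326 332 198 209
green 14 314 319 175 177
[328.30272677 202.72342794] [316.7518797  175.81954887]
[ 0.5953 -0.0881  0.2234 -0.3134 -0.0498]
[[-1.33  2.87]
 [-0.12 -1.59]
 [ 0.25  0.08]
 [-0.78  0.45]
 [-1.08 -0.64]
 [-0.13  2.18]
 [-0.09  1.18]
 [-1.24 -1.55]
 [ 0.43 -0.39]
 [ 0.86  0.98]]
top green pred [[316.30332094 176.16397454]] [316.7518797  175.81954887]
std [0.0013 0.0018 0.0113 0.0181 0.0342]
grip [ 0.48168656 -0.06175057  0.29196361]
wheel (array([397.1369863 , 221.04109589]), array([388, 208,  21,  27, 146], dtype=int32))
[[-37.17704101  36.36859015]]
```

```bash
python3 - <<'E'
import cv2,numpy as np
i=cv2.imread("pics/scene0.png")[:,:,::-1].astype(float)
r=(1-i[...,2]/np.maximum(i.max(2),1)); g=i[...,1]/np.maximum(i[...,0],1)
for v in range(200,246,2): print(v,' '.join(f"{int(100*r[v,u])}/{int(100*g[v,u])}" for u in range(382,420,2)))
print(i[222,390:400:3],i[240,410],i[190,420])
E
```

```text
200 31/89 31/88 32/88 32/88 33/86 34/86 36/86 56/68 59/65 60/65 61/65 60/66 59/66 60/65 59/66 60/65 58/66 59/66 60/66
202 30/89 31/89 30/89 31/88 32/88 34/87 34/88 35/87 43/78 59/66 59/66 61/65 61/67 69/66 67/66 59/66 60/66 60/65 59/65
204 28/90 28/90 30/89 31/89 31/89 31/88 32/88 33/87 33/87 33/88 60/65 73/65 78/68 78/67 78/66 77/66 62/65 61/65 59/67
206 25/93 27/92 29/90 30/89 31/89 31/89 32/88 32/87 35/85 41/85 75/68 77/68 77/69 77/67 77/67 77/67 77/66 74/64 60/65
208 20/95 23/94 26/92 28/91 29/90 30/89 30/88 34/86 39/85 73/69 76/70 76/70 76/70 76/69 77/68 77/68 77/67 77/66 60/62
210 14/98 18/97 22/94 25/93 27/92 28/90 32/87 37/87 72/70 76/70 76/71 75/70 76/70 77/69 78/68 78/67 80/66 76/71 60/65
212 14/99 13/98 16/98 19/96 23/94 30/89 35/86 65/72 76/70 75/73 74/73 75/72 77/70 77/69 78/68 80/66 80/66 75/66 58/67
214 13/99 14/98 14/98 14/98 21/95 34/86 53/77 75/71 70/78 73/75 75/74 75/73 76/71 77/68 76/66 74/67 78/69 70/64 59/66
216 18/97 14/99 13/99 15/97 29/88 41/82 76/69 66/83 67/83 70/78 73/76 74/73 77/69 76/67 76/66 74/67 79/67 60/67 59/66
218 24/93 20/96 16/98 23/94 37/84 70/7
[... 1007 characters left out ...]
 63/62
236 58/67 72/65 77/69 77/67 78/68 75/71 77/67 76/66 77/68 80/64 79/66 60/68 60/65 61/65 59/66 56/71 56/66 61/64 59/64
238 33/87 60/74 78/66 78/68 77/68 77/69 77/67 81/66 75/66 81/65 67/66 63/64 64/62 63/63 57/67 59/67 59/67 58/67 59/65
240 32/87 34/87 62/73 78/67 78/68 78/66 74/68 74/68 83/64 63/67 59/66 63/63 56/66 57/68 61/65 60/65 60/65 61/65 59/67
242 30/89 30/89 31/88 46/81 76/67 79/65 77/67 74/67 67/66 60/63 56/66 62/64 60/64 57/65 61/63 59/63 60/65 61/65 60/65
244 30/89 30/89 31/89 30/89 35/87 70/67 68/64 64/66 66/62 57/67 62/66 58/63 54/66 57/65 58/66 58/66 59/66 60/65 59/67
[[171. 119.  45.]
 [242. 211.  88.]
 [241. 223.  98.]
 [242. 220.  96.]] [63. 41. 24.] [156. 104.  62.]
```

arm_command:
  series: "0 0 0 -0.1 -0.052; 0 0 0 -0.1 -0.052; 0 0 0 -0.1 -0.052; 0 -0.1 -0.11 0 0; 0 -0.1 -0.11 0 0; 0 -0.1 -0.11 0 0; 0 -0.026 -0.15 0 0; 0 -0.026 -0.15 0 0; 0 -0.026 -0.15 0 0; 0 -0.026 -0.15 0 0"
  newtons: 30

```text
clock: 1.45
position: [0.4052, 0.2738, 0.3703]
ee_rot: [-0.111, 0.994, 0.0, 0.0]
ft_force: [1.1, -0.1, -0.5]
grip_width: 1.0
grasp_force: 0.0
```

arm_command:
  series: "0 0 -0.144 0 0; 0 0 -0.144 0 0; 0 0 -0.144 0 0; 0 0 -0.144 0 0; 0 0 -0.144 0 0; 0 0 -0.144 0 0; 0 0 0 0 0; 0 0 0 0 0; 0 0 0 0 0; 0 0 0 0 0"

```text
clock: 2.7
position: [0.4813, -0.0601, 0.3703]
ee_rot: [-0.112, 0.994, 0.0, 0.0]
ft_force: [-0.5, -0.4, -0.1]
grip_width: 0.999
grasp_force: 0.0
```

```bash
cat >> h.py <<'E'
p=json.load(open("p.json")) if __import__("os").path.exists("p.json") else None
def wheel(img):
    i=img[190:262,372:432].astype(np.float32); i=cv2.resize(i,None,fx=4,fy=4,interpolation=cv2.INTER_LINEAR)
    R,G,B=i[...,0],i[...,1],i[...,2]; r=1-B/np.maximum(R,1); g=G/np.maximum(R,1)
    m=((r>.69)|((g>.71)&(r>.53))).astype(np.uint8)
    m=cv2.morphologyEx(m,cv2.MORPH_OPEN,np.ones((7,7),np.uint8))
    cs=cv2.findContours(m,cv2.RETR_EXTERNAL,cv2.CHAIN_APPROX_NONE)[0]
    h=cv2.convexHull(max(cs,key=cv2.contourArea)); M=cv2.moments(h)
    return np.array([M["m10"]/M["m00"],M["m01"]/M["m00"]])/4+[372,190],M["m00"]/16
def tcp(o): # pedestal frame position of TCP
    d=np.array(o["position"])-[p[0],p[1],0]; c,s=np.cos(p[2]),np.sin(p[2])
    return np.array([c*d[0]+s*d[1],-s*d[0]+c*d[1],d[2]])
E
python3 - <<'E'
from h import *
c=viewer.camera("scene");t=viewer.camera("top")
print(wheel(cv2.imread("pics/scene0.png")[:,:,::-1]),wheel(c["pixels"]))
o=manip.get_obs();print(o["clock"],o["position"],tcp(o),o["ee_rot"],o["joint_pos"])
print("grip",rad(-.105,.165,p[3]), "tip pointer",proj(c,ped(p,rad(0,.15,-.2))))
a=cv2.resize(c["pixels"][150:250,260:430],None,fx=4,fy=4,interpolation=cv2.INTER_CUBIC)[:,:,::-1]
b=cv2.resize(t["pixels"][150:225,270:390],None,fx=2.5,fy=2.5,interpolation=cv2.INTER_CUBIC)[:,:,::-1]
im=np.zeros((590,680,3),np.uint8);im[:400]=a;im[400:400+b.shape[0],:b.shape[1]]=b
cv2.imwrite("pics/v2.png",im)
E
```

```text
(array([400.54939573, 223.23388492]), 800.71875) (array([400.56303033, 223.17097475]), 795.5)
2.8 [ 0.48126394 -0.06047681  0.37029447] [-0.10512997  0.05220246  0.37029447] [-1.12016574e-01  9.93706335e-01  6.74778457e-05  5.27099952e-05] [-0.51143417 -0.04837423  0.5269091   1.63566668  0.0241778   1.54766652
  1.80970981]
grip [-0.105, np.float64(0.05086672775081241), np.float64(0.2919636136431776)] tip pointer [[347.58393474 201.75743345]]
```

View pics/v2.png

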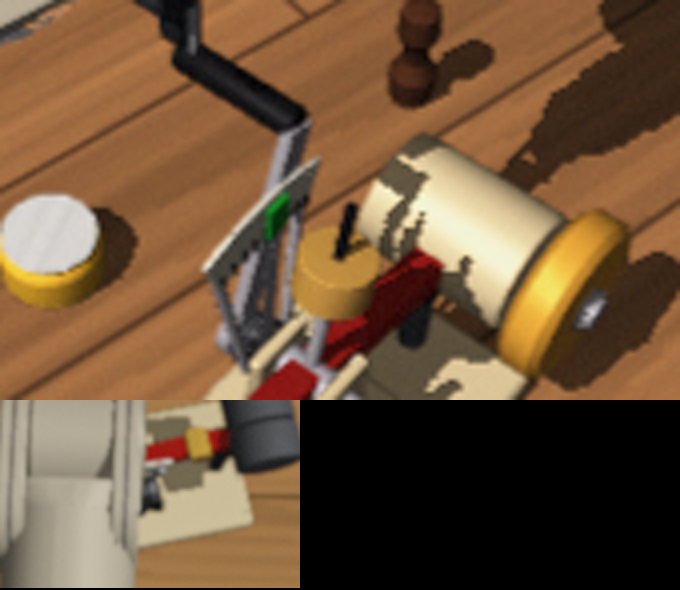

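The scene crop shows the fingertip over the black bar at crop (175,50), a clear view of the wheel at (560,300), the pointer at (348,205) and the green sector at (277,217). Descending and grasping.

arm_command:
  series: "0 0 0 0.05 0; 0 0 0 0.05 0; 0 0 0 0.05 0; 0 0 0 0.045 0; 0 0 0 0 0; 0.5 0 0 0 0; 0.75 0 0 0 0; 1 0 0 0 0; 1 0 0 0 0; 1 0 0 0 0"
  newtons: 25

```text
clock: 4.05
position: [0.4814, -0.061, 0.2926]
ee_rot: [-0.111, 0.994, 0.0, 0.0]
ft_force: [-1.6, 0.7, 4.1]
grip_width: 0.244
grasp_force: 25.1
```

```bash
cat >> h.py <<'E'
# wheel point in rocker frame (x, .183, z) solved at r=-0.2
def wpt(q,r): return [q[0],.183*np.cos(r)-q[1]*np.sin(r),.135+.183*np.sin(r)+q[1]*np.cos(r)]
W0=np.array([400.556,223.20])
def initw(c): return least_squares(lambda q:proj(c,ped(p,wpt(q,-.2)))[0]-W0,[.05,0]).x
def rock(c,q):
    w,a=wheel(c["pixels"]); f=least_squares(lambda r:proj(c,ped(p,wpt(q,r[0])))[0]-w,[-.1]); return f.x[0],np.hypot(*f.fun),a
def lev(o): t=tcp(o); return np.arctan2(-t[1],t[2]-.135),np.hypot(t[1],t[2]-.135)
E
python3 - <<'E'
from h import *
c=viewer.camera("scene");q=initw(c);print(q,rock(c,q))
o=manip.get_obs();print(o["clock"],tcp(o),lev(o),o["ft_force"],o["grip_width"]*85,o["grasp_force"])
print((proj(c,ped(p,wpt(q,0)))-proj(c,ped(p,wpt(q,-.2))))/.2)
E
```

```text
[0.08175223 0.00320599] (np.float64(-0.1993242495891231), np.float64(0.0316247469203894), 795.40625)
4.1 [-0.1051371   0.0516601   0.29264562] (np.float64(-0.31666987824062276), np.float64(0.16589426853848557)) [-1.76468783  0.88275155  4.69682855] 20.67635620569435 25.162992775440216
[[ 15.12341139 -41.83320001]]
```

```bash
cat >> h.py <<'E'
R=.1659
def rows(L0,Ls,off=(0,0),jaw=1):
    Y=lambda L:np.array([-R*np.sin(L),-R*np.cos(L)])/.4
    pos=Y(L0)+np.array(off); out=[]
    for L in Ls:
        d=np.round(Y(L)-pos,3)+0.; pos=pos+d; out.append(f"{jaw} 0 {d[0]:g} {d[1]:g} 0")
    print("; ".join(out)); print("off",pos-Y(Ls[-1]))
def snap(n=1,save=None):
    o=None
    for _ in range(n):
        o=manip.get_obs(); c=viewer.camera("scene"); r=rock(c,Q)
        l=lev(o); t=tcp(o)
        cp,s=np.cos(p[2]),np.sin(p[2]); f=o["ft_force"]; fy=-s*f[0]+cp*f[1]
        ft=-fy*np.cos(l[0])-f[2]*np.sin(l[0])
        print(f"t {o['clock']:.3f} r {r[0]:.4f} e {r[1]:.2f} a {r[2]:.0f} L {l[0]:.4f} R {l[1]:.4f} x {t[0]:.4f} Ft {ft:.2f} f {f.round(1)}")
    if save: cv2.imwrite(save,c["pixels"][:,:,::-1])
Q=[0.08175223,0.00320599]
E
python3 - <<'E'
from h import *
rows(-.3167,[-.30,-.26,-.21,-.16,-.11,-.07,-.04,-.02,-.005,.01])
rows(.01,np.linspace(.013,.04,10))
E
```

```text
1 0 -0.007 -0.002 0; 1 0 -0.016 -0.005 0; 1 0 -0.02 -0.005 0; 1 0 -0.02 -0.003 0; 1 0 -0.021 -0.003 0; 1 0 -0.016 -0.002 0; 1 0 -0.013 0 0; 1 0 -0.008 -0.001 0; 1 0 -0.006 0 0; 1 0 -0.006 0 0
off [ 0.00031401 -0.00039452]
1 0 -0.001 0 0; 1 0 -0.001 0 0; 1 0 -0.002 0 0; 1 0 -0.001 0 0; 1 0 -0.001 0 0; 1 0 -0.001 0 0; 1 0 -0.002 0 0; 1 0 -0.001 0 0; 1 0 -0.001 0 0; 1 0 -0.001 0 0
off [ 0.00043815 -0.00031102]
```

arm_command:
  series: "1 0 -0.007 -0.002 0; 1 0 -0.016 -0.005 0; 1 0 -0.02 -0.005 0; 1 0 -0.02 -0.003 0; 1 0 -0.021 -0.003 0; 1 0 -0.016 -0.002 0; 1 0 -0.013 0 0; 1 0 -0.008 -0.001 0; 1 0 -0.006 0 0; 1 0 -0.006 0 0"

```text
clock: 5.35
position: [0.4932, -0.1129, 0.3007]
ee_rot: [-0.112, 0.994, 0.0, 0.0]
ft_force: [2.8, 3.4, 2.6]
grip_width: 0.25
grasp_force: 25.1
```

```bash
python3 -c "
from h import *
snap(2)"
```

```text
t 5.350 r -0.2005 e 0.08 a 793 L 0.0096 R 0.1657 x -0.1051 Ft -2.70 f [2.8 3.4 2.6]
t 5.400 r -0.2002 e 0.01 a 799 L 0.0110 R 0.1657 x -0.1051 Ft -2.71 f [3.3 3.5 1.9]
```

arm_command:
  series: "1 0 -0.0015 0 0; 1 0 -0.0015 0 0; 1 0 -0.0015 0 0; 1 0 -0.0015 0 0; 1 0 -0.0015 0 0; 1 0 -0.0015 0 0; 1 0 -0.0015 0 0; 1 0 -0.0015 0 0; 1 0 -0.0015 0 0; 1 0 -0.0015 0 0"

```text
clock: 6.7
position: [0.4945, -0.1189, 0.3007]
ee_rot: [-0.111, 0.994, -0.0, 0.0]
ft_force: [2.0, 4.2, 2.2]
grip_width: 0.247
grasp_force: 25.0
```

```bash
python3 -c "
from h import *
snap(1)"
```

```text
t 6.700 r -0.2006 e 0.02 a 797 L 0.0462 R 0.1659 x -0.1052 Ft -3.71 f [2.  4.2 2.2]
```

arm_command:
  series: "1 0 -0.0015 0 0; 1 0 -0.0015 0 0; 1 0 -0.0015 0 0; 1 0 -0.0015 0 0; 1 0 -0.0015 0 0; 1 0 -0.0015 0 0; 1 0 -0.0015 0.0005 0; 1 0 -0.0015 0 0; 1 0 -0.0015 0.0005 0; 1 0 -0.0015 0 0"

```text
clock: 8.0
position: [0.4958, -0.1247, 0.3003]
ee_rot: [-0.111, 0.994, -0.0, 0.0]
ft_force: [3.7, 3.4, 2.9]
grip_width: 0.247
grasp_force: 25.1
```

```bash
python3 -c "
from h import *
snap(1)"
```

```text
t 8.000 r -0.2006 e 0.00 a 797 L 0.0826 R 0.1658 x -0.1052 Ft -2.73 f [3.7 3.4 2.9]
```

arm_command:
  series: "1 0 -0.0015 0 0; 1 0 -0.0015 0 0; 1 0 -0.0015 0.0005 0; 1 0 -0.0015 0 0; 1 0 -0.0015 0 0; 1 0 -0.0015 0.0005 0; 1 0 -0.0015 0 0; 1 0 -0.0015 0 0; 1 0 -0.0015 0.0005 0; 1 0 -0.0015 0 0"

```text
clock: 9.3
position: [0.497, -0.1305, 0.2995]
ee_rot: [-0.111, 0.994, 0.0, -0.0]
ft_force: [4.0, 3.5, 1.8]
grip_width: 0.25
grasp_force: 25.1
```

```bash
python3 -c "
from h import *
snap(1)"
```

```text
t 9.300 r -0.1989 e 0.02 a 799 L 0.1184 R 0.1657 x -0.1053 Ft -2.74 f [4.  3.5 1.8]
```

```bash
python3 -c "
from h import *
snap(6)"
```

```text
t 9.350 r -0.1999 e 0.04 a 798 L 0.1187 R 0.1657 x -0.1053 Ft -2.53 f [4.6 3.4 1.7]
t 9.400 r -0.1994 e 0.03 a 797 L 0.1183 R 0.1657 x -0.1052 Ft -4.14 f [4.1 5.  2. ]
t 9.450 r -0.1987 e 0.06 a 797 L 0.1185 R 0.1657 x -0.1052 Ft -2.39 f [3.4 3.1 1.4]
t 9.500 r -0.1997 e 0.07 a 795 L 0.1186 R 0.1657 x -0.1053 Ft -2.21 f [3.8 3.  1.1]
t 9.550 r -0.1990 e 0.03 a 796 L 0.1185 R 0.1657 x -0.1053 Ft -2.35 f [3.9 3.  2.2]
t 9.600 r -0.1996 e 0.02 a 801 L 0.1183 R 0.1657 x -0.1053 Ft -2.81 f [5.2 3.9 1.2]
```

arm_command:
  series: "1 0 -0.0015 0 0; 1 0 -0.0015 0 0; 1 0 -0.001 0.0005 0; 1 0 -0.001 0 0; 1 0 -0.001 0 0; 1 0 -0.001 0.0005 0; 1 0 -0.001 0 0; 1 0 -0.001 0 0; 1 0 -0.001 0 0; 1 0 -0.001 0 0"

```text
clock: 10.9
position: [0.498, -0.1348, 0.2992]
ee_rot: [-0.111, 0.994, 0.0, -0.0]
ft_force: [4.0, 2.5, 3.1]
grip_width: 0.25
grasp_force: 25.0
```

```bash
python3 -c "
from h import *
snap(2)"
```

```text
t 10.900 r -0.1469 e 0.06 a 817 L 0.1453 R 0.1659 x -0.1053 Ft -2.03 f [4.  2.5 3.1]
t 10.950 r -0.1418 e 0.10 a 818 L 0.1455 R 0.1660 x -0.1053 Ft -2.38 f [4.3 3.1 2.4]
```

```bash
cat > mhe.py <<'E'
from h import *
from scipy.integrate import odeint
TH=np.array([.7,0,.42,.17,.03]);SD=np.array([.08,.03,.03,.012,.01])
def load(): return json.load(open("log.json"))
def sim(th,x0,ts,kt,kL,contact=None,dt=.0125):
    A,c,k,I,d=th; out=[]; t=ts[0]; r,v=x0
    N=max(1,int(round((ts[-1]-t)/dt))); tt=np.linspace(t,ts[-1],N+1); h=tt[1]-tt[0]
    L=np.interp(tt+h/2,kt,kL); Ld=(np.interp(tt+h,kt,kL)-np.interp(tt,kt,kL))/h
    rr=[r];vv=[v]
    for i in range(N):
        f=lambda r,v:(A*r+c+k*(L[i]-r)+d*(Ld[i]-v)-.02*v)/I
        a=f(r,v); a=f(r+v*h/2,v+a*h/2); r,v=r+v*h+a*h*h/2,v+a*h
        if contact is not None and r<contact: r,v=contact,max(v,0)
        rr.append(r);vv.append(v)
    return np.interp(ts,tt,rr),np.interp(ts,tt,vv)
def estimate(t0,x0=None,contact=None,sig=.0012):
    D=load(); kt,kL=np.array(D["k"]).T; M=np.array([m for m in D["m"] if m[0]>=t0]); n=0 if x0 is not None else 2
    ts=np.r_[t0,M[:,0]]
    def un(z): return TH+SD*z[:5],(x0 if x0 is not None else z[5:7])
    def res(z):
        th,x=un(z); r,_=sim(th,x,ts,kt,kL,contact); return np.r_[(r[1:]-M[:,1])/sig,z[:5]]
    f=least_squares(res,np.r_[np.zeros(5),[M[0,1],0][:n]])
    th,x=un(f.x); r,v=sim(th,x,ts,kt,kL,contact)
    print("th",th.round(4),"res",((r[1:]-M[:,1])*1e3).round(1),"now r %.4f v %.4f"%(r[-1],v[-1]))
    return th,(r[-1],v[-1]),ts[-1],kL[-1]
def plan(th,x,t,L0,ref,n=10,wv=1.,wl=.02,pre=.05,fut=8):
    """L for the next n rows (+fut rows) so that r follows ref(time from now)"""
    tt=np.r_[t,t+pre+.125*np.arange(1,n+fut+1)]; g=tt[1:]-t; rf=np.array([ref(a) for a in g])
    def go(u): return sim(th,x,tt,np.r_[t,t+pre,tt[1:]],np.r_[L0,L0,u])
    def res(u):
        r,v=go(u); return np.r_[(r[1:]-rf)/.004,np.diff(np.r_[L0,u],2)*wl*400]
    u=least_squares(res,np.full(n+fut,L0)).x; r,v=go(u)
    print("L",u[:n].round(3)); print("r",r[1:].round(3),"end",r[n].round(4),v[n].round(4)); return u[:n]
def add(Ls,t0,meas):
    D=load(); D["k"]+=[[t0,D["k"][-1][1]]]+[[t0+.125*(i+1),float(L)] for i,L in enumerate(Ls)]; D["m"]+=meas; json.dump(D,open("log.json","w"))
def smooth(a,b,T):
    def f(t): s=np.clip(t/T,0,1); return a+(b-a)*(10*s**3-15*s**4+6*s**5)
    return f
E
cat > s1.py <<'E'
from mhe import *
L=[.0465+.0036*0]
k=[[8.05,.0826]]+[[8.05+.125*i,.0826+.0036*i] for i in range(1,11)]+[[9.65,.1185]]
l=.1185
for i,d in enumerate([1.5,1.5]+[1]*8): l+=d*.4e-3/.1647*1.0; k.append([9.65+.125*(i+1),l])
k[-1][1]=.1453
json.dump({"k":k,"m":[[9.3,-.1989],[9.45,-.199],[9.6,-.1993],[10.9,-.1469],[10.95,-.1418]]},open("log.json","w"))
th,x,t,L0=estimate(9.0,(-.1995,0.),-.1995)
s=-.047
def ref(a):  # coast smoothly to s
    T=1.5; 
    if a>=T: return s
    # cubic from (x) to (s,0)
    q=a/T; return x[0]*(2*q**3-3*q**2+1)+x[1]*T*(q**3-2*q**2+q)+s*(-2*q**3+3*q**2)
u=plan(th,x,t,L0,ref); rows(.1455,u)
E
python3 s1.py
```

```text
th [0.7098 0.0091 0.4241 0.1678 0.0289] res [-0.4  0.2  1.4 -0.  -0. ] now r -0.1418 v 0.1056
L [ 0.053  0.025  0.033  0.039  0.031  0.016  0.001 -0.011 -0.02  -0.024]
r [-0.123 -0.11  -0.1   -0.09  -0.08  -0.071 -0.064 -0.057 -0.053 -0.049
 -0.048 -0.047 -0.047 -0.047 -0.047 -0.047 -0.047 -0.047] end -0.0493 0.0197
1 0 0.038 -0.004 0; 1 0 0.012 0 0; 1 0 -0.003 0 0; 1 0 -0.003 0 0; 1 0 0.003 0 0; 1 0 0.007 0 0; 1 0 0.006 0 0; 1 0 0.005 0 0; 1 0 0.003 0 0; 1 0 0.002 0 0
off [-7.23491565e-05  2.63337436e-04]
```

arm_command:
  series: "1 0 0.038 -0.004 0; 1 0 0.012 0 0; 1 0 -0.003 0 0; 1 0 -0.003 0 0; 1 0 0.003 0 0; 1 0 0.007 0 0; 1 0 0.006 0 0; 1 0 0.005 0 0; 1 0 0.003 0 0; 1 0 0.002 0 0"

```text
clock: 12.25
position: [0.4916, -0.1076, 0.3006]
ee_rot: [-0.111, 0.994, -0.0, -0.0]
ft_force: [2.9, -1.9, 1.3]
grip_width: 0.247
grasp_force: 25.3
```

```bash
python3 -c "
from h import *
snap(2,'pics/h1.png')"
```

```text
t 12.250 r 0.0399 e 0.19 a 863 L -0.0240 R 0.1657 x -0.1054 Ft 2.57 f [ 2.9 -1.9  1.3]
t 12.300 r 0.0507 e 0.16 a 867 L -0.0241 R 0.1657 x -0.1054 Ft 2.89 f [ 2.5 -2.4  1.2]
```

```bash
cat > s2.py <<'E'
from mhe import *
add([ 0.053,0.025,0.033,0.039,0.031,0.016,0.001,-0.011,-0.02,-0.024],11.0,[[12.25,.0399],[12.3,.0507]])
print("A: from rest");th,x,t,L0=estimate(9.0,(-.1995,0.),-.1995)
import mhe; mhe.SD=SD*[1.5,1.5,2.5,2,2]
print("B");th,x,t,L0=estimate(9.0,(-.1995,0.),-.1995)
s=-.047
def ref(a):
    T=1.75
    if a>=T: return s
    q=a/T; return x[0]*(2*q**3-3*q**2+1)+x[1]*T*(q**3-2*q**2+q)+s*(-2*q**3+3*q**2)
u=plan(th,x,t,L0,ref,fut=10); rows(-.024,u)
E
python3 s2.py
```

```text
A: from rest
th [0.7923 0.0314 0.4045 0.1668 0.0248] res [-0.4  0.1  1.1 -0.1  0.2  0.4 -0.4] now r 0.0503 v 0.2041
B
th [0.7728 0.0313 0.3925 0.1631 0.0246] res [-0.4  0.1  1.1 -0.2  0.1  0.4 -0.4] now r 0.0503 v 0.2054
L [-0.437 -0.515 -0.397 -0.274 -0.219 -0.209 -0.198 -0.163 -0.107 -0.042]
r [ 0.083  0.092  0.089  0.081  0.069  0.055  0.04   0.022  0.004 -0.014
 -0.028 -0.039 -0.045 -0.047 -0.048 -0.047 -0.047 -0.047 -0.047 -0.047] end -0.0136 -0.1304
1 0 0.166 0.039 0; 1 0 0.028 0.015 0; 1 0 -0.043 -0.022 0; 1 0 -0.049 -0.017 0; 1 0 -0.022 -0.005 0; 1 0 -0.004 -0.001 0; 1 0 -0.004 -0.001 0; 1 0 -0.015 -0.003 0; 1 0 -0.023 -0.003 0; 1 0 -0.027 -0.002 0
off [-0.00033848 -0.00024117]
```

```bash
cat >> mhe.py <<'E'
def plan2(th,x,t,L0,s,m=9,n=10,w=.02,w1=.05,pre=.05,fut=8,sr=.004):
    """smooth L with r settled at s from row m on"""
    tt=np.r_[t,t+pre+.125*np.arange(1,n+fut+1)]
    def go(u): return sim(th,x,tt,np.r_[t,t+pre,tt[1:]],np.r_[L0,L0,u])
    def res(u):
        r,v=go(u); d=np.diff(np.r_[L0,u]); return np.r_[(r[m:]-s)/sr,np.diff(d)/w,d/w1]
    u=least_squares(res,np.full(n+fut,L0)).x; r,v=go(u)
    print("L",u[:n].round(3)); print("r",r[1:].round(3),"end",r[n].round(4),v[n].round(4)); return u[:n]
E
cat > s3.py <<'E'
from mhe import *
import mhe; mhe.SD=SD*[1,1,1.5,1.5,1.5]
th,x,t,L0=estimate(9.0,(-.1995,0.),-.1995)
for m,w,w1 in((9,.1,.1),(10,.1,.1),(10,.2,.2)):
    u=plan2(th,x,t,L0,-.03,m,w=w,w1=w1); rows(-.024,u)
E
python3 s3.py
```

```text
th [0.7679 0.0295 0.3953 0.164  0.0216] res [-0.4  0.1  1.1 -0.2  0.2  0.5 -0.4] now r 0.0503 v 0.2021
L [-0.305 -0.48  -0.535 -0.487 -0.368 -0.211 -0.051  0.078  0.145  0.131]
r [ 0.085  0.1    0.101  0.09   0.068  0.041  0.014 -0.008 -0.024 -0.031
 -0.033 -0.032 -0.03  -0.029 -0.029 -0.03  -0.03  -0.03 ] end -0.0311 -0.033
1 0 0.115 0.019 0; 1 0 0.067 0.028 0; 1 0 0.019 0.011 0; 1 0 -0.017 -0.01 0; 1 0 -0.045 -0.02 0; 1 0 -0.062 -0.019 0; 1 0 -0.066 -0.009 0; 1 0 -0.053 0.001 0; 1 0 -0.028 0.003 0; 1 0 0.006 -0.001 0
off [ 0.00016597 -0.00043897]
L [-0.271 -0.434 -0.5   -0.482 -0.401 -0.28  -0.143 -0.014  0.083  0.127]
r [ 0.085  0.102  0.107  0.1    0.083  0.059  0.033  0.008 -0.012 -0.025
 -0.031 -0.032 -0.031 -0.03  -0.029 -0.029 -0.03  -0.03 ] end -0.0248 -0.0748
1 0 0.101 0.015 0; 1 0 0.063 0.023 0; 1 0 0.025 0.013 0; 1 0 -0.007 -0.004 0; 1 0 -0.03 -0.014 0; 1 0 -0.047 -0.017 0; 1 0 -0.056 -0.012 0; 1 0 -0.053 -0.004 0; 1 0 -0.04 0.001 0; 1 0 -0.018 0.002 0
off [ 0.00036825 -0.00020595]
L [-0.286 -0.455 -0.516 -0.486 -0.388 -0.251 -0.101  0.032  0.12   0.141]
r [ 0.085  0.101  0.105  0.096  0.076  0.051  0.024  0.    -0.018 -0.028
 -0.031 -0.031 -0.03  -0.03  -0.03  -0.03  -0.03  -0.03 ] end -0.0277 -0.0507
1 0 0.107 0.017 0; 1 0 0.065 0.025 0; 1 0 0.023 0.012 0; 1 0 -0.011 -0.006 0; 1 0 -0.037 -0.017 0; 1 0 -0.054 -0.018 0; 1 0 -0.061 -0.011 0; 1 0 -0.055 -0.002 0; 1 0 -0.037 0.003 0; 1 0 -0.008 0.001 0
off [4.21782245e-05 3.13653086e-05]
```

arm_command:
  series: "1 0 0.101 0.015 0; 1 0 0.063 0.023 0; 1 0 0.025 0.013 0; 1 0 -0.007 -0.004 0; 1 0 -0.03 -0.014 0; 1 0 -0.047 -0.017 0; 1 0 -0.056 -0.012 0; 1 0 -0.053 -0.004 0; 1 0 -0.04 0.001 0; 1 0 -0.018 0.002 0"

```text
clock: 13.6
position: [0.4978, -0.1335, 0.3006]
ee_rot: [-0.11, 0.994, 0.0, 0.001]
ft_force: [1.3, 2.3, 6.5]
grip_width: 0.248
grasp_force: 25.8
```

```bash
python3 -c "
from h import *
snap(2,'pics/h2.png')"
```

```text
t 13.600 r -0.1222 e 0.09 a 825 L 0.1360 R 0.1671 x -0.1052 Ft -2.83 f [1.3 2.3 6.5]
t 13.650 r -0.1317 e 0.12 a 822 L 0.1384 R 0.1670 x -0.1052 Ft -1.33 f [2.1 0.9 6.4]
```

```bash
cat > s4.py <<'E'
from mhe import *
D=load()
add([-0.271,-0.434,-0.5,-0.482,-0.401,-0.28,-0.143,-0.014,0.083,0.132],12.35,[[13.6,-.1222],[13.65,-.1317]])
import mhe
for f in ([1,1,1,1,1],[1.5,1.5,2.5,2.5,2.5],[2,2,5,5,5]):
    mhe.SD=SD*f; th,x,t,L0=estimate(9.0,(-.1995,0.),-.1995)
    # lag variant
    for lag in(.03,.06,.1):
        E=load(); F=[[a+lag,b] for a,b in E["k"]]; mhe.load=lambda:{"k":F,"m":E["m"]}; print(lag,end=' '); estimate(9.0,(-.1995,0.),-.1995); mhe.load=load
E
cp log.json log_b.json; python3 s4.py
```

```text
th [0.8107 0.0285 0.4244 0.1564 0.0253] res [-0.5 -0.   0.9 -0.   0.6  0.5 -0.7  0.6 -0.5] now r -0.1322 v -0.2054
0.03 th [0.8023 0.027  0.4243 0.1563 0.03  ] res [-0.5 -0.   1.  -0.   0.5  0.6 -0.8  0.9 -0.8] now r -0.1325 v -0.2173
0.06 th [0.7935 0.0256 0.4238 0.1559 0.0347] res [-0.5  0.   1.   0.   0.4  0.7 -0.9  1.3 -1.2] now r -0.1329 v -0.2298
0.1 th [0.7809 0.0238 0.4225 0.1552 0.0409] res [-0.5  0.   1.1  0.1  0.4  0.8 -1.1  1.8 -1.6] now r -0.1333 v -0.2487
th [0.7883 0.0293 0.4071 0.1452 0.0279] res [-0.5 -0.1  0.8 -0.3  0.3  0.5 -0.5  0.2 -0.2] now r -0.1319 v -0.1903
0.03 th [0.7858 0.0289 0.4071 0.1433 0.035 ] res [-0.5 -0.   0.9 -0.3  0.3  0.5 -0.6  0.3 -0.3] now r -0.1320 v -0.1922
0.06 th [0.7821 0.0285 0.4061 0.1408 0.0423] res [-0.5 -0.   0.9 -0.3  0.3  0.6 -0.6  0.4 -0.3] now r -0.1320 v -0.1937
0.1 th [0.775  0.028  0.4036 0.1372 0.0518] res [-0.5 -0.   1.  -0.2  0.2  0.7 -0.8  0.5 -0.4] now r -0.1321 v -0.1977
th [0.7573 0.0288 0.3886 0.1365 0.0282] res [-0.5 -0.1  0.8 -0.4  0.3  0.4 -0.4  0.  -0. ] now r -0.1317 v -0.1827
0.03 th [0.7559 0.0286 0.3884 0.1342 0.0356] res [-0.5 -0.1  0.8 -0.4  0.3  0.5 -0.5  0.  -0. ] now r -0.1317 v -0.1820
0.06 th [0.7535 0.0285 0.3875 0.1314 0.0431] res [-0.5 -0.   0.9 -0.4  0.2  0.6 -0.6  0.  -0. ] now r -0.1317 v -0.1807
0.1 th [0.7486 0.0283 0.3853 0.1276 0.0529] res [-0.5 -0.   1.  -0.3  0.2  0.7 -0.7  0.1 -0.1] now r -0.1318 v -0.1813
```

```bash
cat > s5.py <<'E'
from mhe import *
import mhe
E=load(); F=[[a+.03,b] for a,b in E["k"]]; mhe.load=lambda:{"k":F,"m":E["m"]}
mods=[]
for f in ([1,1,1,1,1],[1.5,1.5,2.5,2.5,2.5],[2,2,5,5,5]):
    mhe.SD=SD*f; mods.append(estimate(9.0,(-.1995,0.),-.1995))
th,x,t,L0=mods[1]; L0=.1375
for m,w in((8,.2),(9,.2),(10,.2)):
    u=plan2(th,x,t,L0,-.055,m,w=w,w1=w,pre=.08); rows(.1375,u)
    for th_,x_,_,_ in mods:
        r,v=sim(th_,x_,np.r_[t,t+.05+.125*np.arange(1,11)],np.r_[t,t+.08+.125*np.arange(0,11)],np.r_[L0,L0,u]); print("   ",r[1::3].round(3),r[-1].round(3),v[-1].round(3))
E
python3 s5.py
```

```text
th [0.8023 0.027  0.4243 0.1563 0.03  ] res [-0.5 -0.   1.  -0.   0.5  0.6 -0.8  0.9 -0.8] now r -0.1325 v -0.2173
th [0.7858 0.0289 0.4071 0.1433 0.035 ] res [-0.5 -0.   0.9 -0.3  0.3  0.5 -0.6  0.3 -0.3] now r -0.1320 v -0.1922
th [0.7559 0.0286 0.3884 0.1342 0.0356] res [-0.5 -0.1  0.8 -0.4  0.3  0.5 -0.5  0.  -0. ] now r -0.1317 v -0.1820
L [ 0.296  0.371  0.354  0.265  0.134 -0.006 -0.12  -0.176 -0.146 -0.073]
r [-0.162 -0.165 -0.154 -0.134 -0.11  -0.086 -0.068 -0.057 -0.054 -0.054
 -0.055 -0.055 -0.055 -0.055 -0.055 -0.055 -0.055 -0.055] end -0.0541 -0.0076
1 0 -0.064 0.014 0; 1 0 -0.029 0.01 0; 1 0 0.006 -0.002 0; 1 0 0.035 -0.011 0; 1 0 0.053 -0.011 0; 1 0 0.058 -0.004 0; 1 0 0.048 0.003 0; 1 0 0.022 0.003 0; 1 0 -0.012 -0.001 0; 1 0 -0.03 -0.004 0
off [-0.00026424 -0.00020226]
    [-0.165 -0.164 -0.117 -0.129] -0.129 -0.112
    [-0.159 -0.14  -0.071 -0.054] -0.054 -0.007
    [-0.157 -0.13  -0.053 -0.022] -0.022 0.039
L [ 0.265  0.331  0.331  0.274  0.179  0.067 -0.04  -0.12  -0.153 -0.122]
r [-0.163 -0.168 -0.161 -0.146 -0.124 -0.101 -0.08  -0.065 -0.057 -0.054
 -0.054 -0.05
[... 314 characters left out ...]
] -0.13 -0.091
    [-0.16  -0.15  -0.085 -0.054] -0.054 0.012
    [-0.157 -0.141 -0.066 -0.023] -0.023 0.056
L [ 0.241  0.3    0.308  0.272  0.203  0.116  0.025 -0.058 -0.115 -0.134]
r [-0.163 -0.17  -0.167 -0.155 -0.136 -0.115 -0.094 -0.076 -0.063 -0.056
 -0.054 -0.054 -0.055 -0.055 -0.055 -0.055 -0.055 -0.055] end -0.0562 0.0318
1 0 -0.042 0.008 0; 1 0 -0.024 0.007 0; 1 0 -0.003 0.001 0; 1 0 0.014 -0.005 0; 1 0 0.028 -0.006 0; 1 0 0.036 -0.006 0; 1 0 0.038 -0.003 0; 1 0 0.034 0.001 0; 1 0 0.023 0.002 0; 1 0 0.008 0.001 0
off [-0.00011061  0.00021642]
    [-0.166 -0.181 -0.144 -0.133] -0.133 -0.059
    [-0.16  -0.158 -0.099 -0.057] -0.057 0.043
    [-0.158 -0.149 -0.08  -0.026] -0.026 0.087
```

```bash
python3 - <<'E'
import json
D=json.load(open("log.json")); 
for a in D["k"][-10:]: a[1]+=.009
D["k"][-1][1]=.1375; D["k"]=D["k"]; json.dump(D,open("log.json","w")); print(D["k"][-11:])
E
sed -i 's/((8,.2),(9,.2),(10,.2))/((8,.2),(9,.2))/' s5.py; python3 s5.py
```

```text
[[12.35, -0.024], [12.475, -0.262], [12.6, -0.425], [12.725, -0.491], [12.85, -0.473], [12.975, -0.392], [13.1, -0.271], [13.225, -0.13399999999999998], [13.35, -0.005000000000000001], [13.475, 0.092], [13.6, 0.1375]]
th [0.8023 0.0258 0.428  0.155  0.0286] res [-0.5 -0.   0.9  0.   0.5  0.6 -0.9  0.9 -0.8] now r -0.1325 v -0.2148
th [0.7858 0.0275 0.4111 0.1423 0.0334] res [-0.5 -0.1  0.8 -0.3  0.3  0.6 -0.6  0.3 -0.2] now r -0.1319 v -0.1910
th [0.7561 0.0274 0.3926 0.1334 0.0339] res [-0.5 -0.1  0.8 -0.4  0.3  0.6 -0.5  0.  -0. ] now r -0.1317 v -0.1813
L [ 0.295  0.368  0.351  0.261  0.13  -0.009 -0.121 -0.173 -0.141 -0.068]
r [-0.162 -0.164 -0.154 -0.134 -0.11  -0.086 -0.068 -0.057 -0.054 -0.054
 -0.055 -0.055 -0.055 -0.055 -0.055 -0.055 -0.055 -0.055] end -0.0541 -0.0077
1 0 -0.064 0.014 0; 1 0 -0.029 0.01 0; 1 0 0.007 -0.003 0; 1 0 0.036 -0.011 0; 1 0 0.053 -0.01 0; 1 0 0.058 -0.004 0; 1 0 0.046 0.003 0; 1 0 0.021 0.003 0; 1 0 -0.013 -0.002 0; 1 0 -0.03 -0.003 0
off [ 1.71815812e-04 -3.03359808e-05]
    [-0.165 -0.162 -0.115 -0.126] -0.126 -0.108
    [-0.159 -0.14  -0.071 -0.054] -0.054 -0.007
    [-0.157 -0.131 -0.053 -0.023] -0.023 0.038
L [ 0.264  0.329  0.328  0.27   0.175  0.064 -0.042 -0.12  -0.15  -0.116]
r [-0.163 -0.168 -0.161 -0.146 -0.124 -0.101 -0.08  -0.065 -0.057 -0.054
 -0.054 -0.055 -0.055 -0.055 -0.055 -0.055 -0.055 -0.055] end -0.054 0.0045
1 0 -0.051 0.01 0; 1 0 -0.026 0.008 0; 1 0 0 0 0; 1 0 0.023 -0.007 0; 1 0 0.038 -0.009 0; 1 0 0.046 -0.005 0; 1 0 0.044 -0.001 0; 1 0 0.032 0.003 0; 1 0 0.013 0.002 0; 1 0 -0.014 -0.002 0
off [-3.15486868e-05  1.06212124e-04]
    [-0.165 -0.172 -0.128 -0.126] -0.126 -0.087
    [-0.16  -0.15  -0.085 -0.054] -0.054 0.011
    [-0.157 -0.141 -0.067 -0.024] -0.024 0.055
```

Using the second plan, with a small radius correction (+0.003 tz in the first row).

arm_command:
  series: "1 0 -0.051 0.013 0; 1 0 -0.026 0.008 0; 1 0 0 0 0; 1 0 0.023 -0.007 0; 1 0 0.038 -0.009 0; 1 0 0.046 -0.005 0; 1 0 0.044 -0.001 0; 1 0 0.032 0.003 0; 1 0 0.013 0.002 0; 1 0 -0.014 -0.002 0"

```text
clock: 14.95
position: [0.4875, -0.0901, 0.2985]
ee_rot: [-0.112, 0.994, 0.001, -0.001]
ft_force: [-2.2, 1.4, 0.4]
grip_width: 0.245
grasp_force: 26.6
```

```bash
python3 -c "
from h import *
snap(2,'pics/h3.png')"
```

```text
t 14.950 r -0.1161 e 0.13 a 817 L -0.1331 R 0.1650 x -0.1056 Ft -1.78 f [-2.2  1.4  0.4]
t 15.000 r -0.1238 e 0.10 a 823 L -0.1259 R 0.1651 x -0.1056 Ft -1.54 f [-4.   0.9  1.9]
```

```bash
cat >> mhe.py <<'E'
TAU=.065
_sim=sim
def filt(kt,kL,ts):
    from scipy.signal import lfilter
    g=np.arange(min(kt[0],ts[0])-.3,ts[-1]+.02,.0125); u=np.interp(g,kt,kL); a=np.exp(-.0125/TAU)
    y=lfilter([1-a],[1,-a],u-u[0])+u[0]; return g,y
def sim(th,x0,ts,kt,kL,contact=None,dt=.0125):
    g,y=filt(np.array(kt),np.array(kL),ts); return _sim(th,x0,ts,g,y,contact,dt)
PRE=None
def plan2(th,x,t,s,m=9,n=10,w=.2,w1=.2,pre=.05,fut=8,sr=.004,umax=9):
    D=load(); kt,kL=np.array(D["k"]).T
    tt=np.r_[t,t+pre+.125*np.arange(1,n+fut+1)]; L0=kL[-1]
    K=lambda u:(np.r_[kt,t+pre,tt[1:1+len(u)]],np.r_[kL,L0,u])
    def res(u):
        r,v=sim(th,x,tt,*K(u)); d=np.diff(np.r_[L0,u]); return np.r_[(r[m:]-s)/sr,np.diff(d)/w,d/w1]
    u=least_squares(res,np.full(n+fut,L0)).x; r,v=sim(th,x,tt,*K(u))
    print("L",u[:n].round(3)); print("r",r[1:].round(3),"end",r[n].round(4),v[n].round(4)); return u[:n]
def check(mods,t,u,pre=.05):
    D=load(); kt,kL=np.array(D["k"]).T; tt=np.r_[t,t+pre+.125*np.arange(1,11)]
    for th,x in mods:
        r,v=sim(th,x,tt,np.r_[kt,t+pre,tt[1:]],np.r_[kL,kL[-1],u]); print("   ",r[1::2].round(3),r[-1].round(3),v[-1].round(3))
E
python3 - <<'E'
import re
s=open('mhe.py').read()
s=s.replace("return th,(r[-1],v[-1]),ts[-1],kL[-1]","return th,(r[-1],v[-1]),ts[-1],2*f.cost")
open('mhe.py','w').write(s)
E
cat > s6.py <<'E'
from mhe import *
import mhe
add([ 0.264,0.329,0.328,0.27,0.175,0.064,-0.042,-0.12,-0.15,-0.119],13.7,[[14.95,-.1161],[15.0,-.1238]])
E
python3 s6.py
cat > s7.py <<'E'
from mhe import *
import mhe,sys
mods=[]
for tau in(.03,.065,.09):
  mhe.TAU=tau
  for f in ([1,1,1,1,1],[1.5,1.5,2.5,2.5,2.5]):
    mhe.SD=SD*f; th,x,t,c=estimate(9.0,(-.1995,0.),-.1995); mods.append((th,x)); print(tau,"cost %.2f"%c)
mhe.TAU=.065
th,x=mods[2]
for m in(8,9):
    u=plan2(th,x,t,-.05,m); rows(load()["k"][-1][1],u); check(mods,t,u)
E
python3 s7.py
```

```text
th [ 0.7087 -0.0147  0.4213  0.1682  0.031 ] res [-6.000e-01 -5.000e-01 -2.000e-01 -5.260e+01 -5.770e+01 -2.394e+02
 -2.502e+02 -7.730e+01 -6.780e+01 -3.000e-01  3.000e-01] now r -0.1235 v -0.1557
0.03 cost 94848.48
th [0.7809 0.0255 0.4151 0.1485 0.0266] res [-0.5 -0.1  0.9 -0.3  0.3  0.7 -0.7  0.7 -0.8 -1.7  1.6] now r -0.1222 v -0.0968
0.03 cost 7.59
th [ 0.7053 -0.0167  0.4248  0.1668  0.0319] res [-6.000e-01 -5.000e-01 -2.000e-01 -5.260e+01 -5.770e+01 -2.394e+02
 -2.502e+02 -7.730e+01 -6.780e+01 -5.000e-01  5.000e-01] now r -0.1233 v -0.1478
0.065 cost 94848.88
th [0.7238 0.0157 0.4184 0.2031 0.0264] res [-0.1  0.8  2.4  8.6  8.9 -2.9 -6.2 -0.6 -3.9 -7.6 -1.6] now r -0.1254 v -0.0431
0.065 cost 196.70
th [ 0.7021 -0.0183  0.4277  0.1655  0.0328] res [-6.000e-01 -5.000e-01 -2.000e-01 -5.260e+01 -5.770e+01 -2.394e+02
 -2.502e+02 -7.730e+01 -6.780e+01 -7.000e-01  7.000e-01] now r -0.1231 v -0.1407
0.09 cost 94849.40
th [0.7788 0.0253 0.4151 0.1429 0.0409] res [-0.5 -0.1  0.9 -0.2  0.3  0.8 -0.8  1.  -1.  -1.9  1.8] now r -0.1220 v -0.0923
0.09 cost 9.42
L [ 0.307  0.547  0.584  0.4
[... 817 characters left out ...]
62]
r [-0.155 -0.173 -0.177 -0.167 -0.145 -0.116 -0.088 -0.066 -0.053 -0.048
 -0.048 -0.05  -0.05  -0.05  -0.05  -0.05  -0.05  -0.05 ] end -0.0484 0.0134
1 0 -0.151 0.01 0; 1 0 -0.089 0.033 0; 1 0 -0.025 0.015 0; 1 0 0.021 -0.013 0; 1 0 0.056 -0.024 0; 1 0 0.074 -0.019 0; 1 0 0.072 -0.005 0; 1 0 0.046 0.003 0; 1 0 0.006 0.001 0; 1 0 -0.034 -0.003 0
off [-0.0004819   0.00013487]
    [-0.156 -0.181 -0.152 -0.1   -0.068] -0.065 -0.002
    [-0.143 -0.14  -0.064  0.06   0.195] 0.265 0.579
    [-0.155 -0.177 -0.145 -0.088 -0.053] -0.048 0.013
    [-0.136 -0.128 -0.065  0.033  0.134] 0.182 0.391
    [-0.154 -0.174 -0.138 -0.077 -0.038] -0.032 0.03
    [-0.141 -0.124 -0.028  0.114  0.263] 0.34 0.652
```

```bash
cat > ms.py <<'E'
from mhe import *
import mhe
def msfit(B,SDf=(1,1,1.2,1.2,1.5),tau0=.05,sr=.003,sv=.012,sig=.0012,verbose=1):
    """B: node times; B[0] at rest on the bumper"""
    D=load(); kt,kL=np.array(D["k"]).T; M=np.array(D["m"]); sd=SD*SDf; n=len(B)-1
    x00=[]
    for b in B[1:]:
        m=M[(M[:,0]<=b+1e-6)&(M[:,0]>b-.12)]; x00+=[m[-1,1],(m[-1,1]-m[0,1])/max(m[-1,0]-m[0,0],.05)]
    def res(z):
        th=TH+sd*z[:5]; mhe.TAU=abs(tau0+.025*z[5])+.004; X=z[6:].reshape(n,2); o=list(z[:6]); x=(-.1995,0.)
        for i in range(n):
            m=M[(M[:,0]>B[i]+1e-6)&(M[:,0]<=B[i+1]+1e-6)]; ts=np.r_[B[i],m[:,0]]
            if ts[-1]<B[i+1]-1e-6: ts=np.r_[ts,B[i+1]]
            r,v=sim(th,x,ts,kt,kL,-.1995)
            o+=list((r[-1]-X[i,:1])/sr)+[(v[-1]-X[i,1])/sv]
            # measurements near node, relative to node state
            for tm,rm in m:
                o.append((X[i,0]+X[i,1]*(tm-B[i+1])-rm)/sig if tm>B[i+1]-.12 else (np.interp(tm,ts,r)-rm)/sig)
            x=X[i]
        return np.array(o)
    f=least_squares(res,np.r_[np.zeros(6),x00],loss='soft_l1'); z=f.x; res(z)
    C=np.linalg.pinv(f.jac.T@f.jac)
    th=TH+sd*z[:5]
    if verbose: print("th",th.round(4),"tau %.3f"%mhe.TAU,"cost %.1f"%(2*f.cost),"X",z[6:].reshape(n,2).round(4).tolist(),"sd",np.sqrt(np.diag(C))[-2:].round(4))
    # samples for robustness
    rng=np.random.default_rng(0); S=[(TH+sd*y[:5],y[-2:]) for y in rng.multivariate_normal(z,C,8)]
    return th,z[-2:],B[-1],S
E
cat > s8.py <<'E'
from ms import *
B=[9.0,10.95,12.3,13.65,15.0]
th,x,t,S=msfit(B)
for m in(8,9):
    u=plan2(th,x,t,-.05,m,w=.15,w1=.3); rows(load()["k"][-1][1],u); check(S,t,u)
E
python3 s8.py
```

```text
th [0.7869 0.0251 0.4208 0.1541 0.0324] tau 0.046 cost 7.0 X [[-0.1413, 0.1202], [0.05, 0.1884], [-0.1322, -0.2102], [-0.1226, -0.1006]] sd [0.0016 0.0154]
L [ 0.167  0.34   0.375  0.291  0.135 -0.034 -0.158 -0.196 -0.141 -0.058]
r [-0.143 -0.152 -0.148 -0.132 -0.109 -0.084 -0.065 -0.053 -0.048 -0.049
 -0.05  -0.05  -0.05  -0.05  -0.05  -0.05  -0.05  -0.05 ] end -0.0487 -0.0092
1 0 -0.118 0.003 0; 1 0 -0.07 0.018 0; 1 0 -0.013 0.005 0; 1 0 0.033 -0.012 0; 1 0 0.063 -0.013 0; 1 0 0.07 -0.004 0; 1 0 0.051 0.005 0; 1 0 0.016 0.003 0; 1 0 -0.023 -0.004 0; 1 0 -0.034 -0.003 0
off [0.00033658 0.00024385]
    [-0.144 -0.148 -0.107 -0.06  -0.041] -0.04 -0.0
    [-0.141 -0.138 -0.091 -0.042 -0.018] -0.013 0.041
    [-0.143 -0.144 -0.105 -0.062 -0.046] -0.046 -0.002
    [-0.138 -0.138 -0.092 -0.036 -0.002] 0.008 0.081
    [-0.148 -0.157 -0.127 -0.095 -0.094] -0.102 -0.08
    [-0.149 -0.161 -0.129 -0.091 -0.082] -0.088 -0.062
    [-0.14  -0.145 -0.105 -0.056 -0.031] -0.026 0.028
    [-0.143 -0.148 -0.108 -0.064 -0.05 ] -0.052 -0.02
L [ 0.127  0.291  0.348  0.308  0.2    0.061 -0.07  -0.155 -0.169 -0.116]
r [-0.144 -0.155 -0.155 -0.144 -0.124 -0.101 -0.079 -0.062 -0.052 -0.049
 -0.049 -0.05  -0.05  -0.05  -0.05  -0.05  -0.05  -0.05 ] end -0.0488 0.0077
1 0 -0.102 0 0; 1 0 -0.066 0.014 0; 1 0 -0.023 0.008 0; 1 0 0.016 -0.005 0; 1 0 0.043 -0.012 0; 1 0 0.058 -0.007 0; 1 0 0.054 0 0; 1 0 0.035 0.004 0; 1 0 0.006 0.001 0; 1 0 -0.022 -0.003 0
off [0.00014468 0.00013525]
    [-0.144 -0.155 -0.123 -0.075 -0.045] -0.041 0.017
    [-0.141 -0.144 -0.106 -0.054 -0.02 ] -0.012 0.056
    [-0.143 -0.151 -0.119 -0.074 -0.048] -0.044 0.015
    [-0.139 -0.145 -0.108 -0.051 -0.007] 0.007 0.098
    [-0.149 -0.164 -0.141 -0.108 -0.096] -0.101 -0.063
    [-0.149 -0.168 -0.145 -0.106 -0.088] -0.091 -0.046
    [-0.141 -0.151 -0.12  -0.07  -0.036] -0.028 0.047
    [-0.143 -0.155 -0.124 -0.078 -0.054] -0.052 -0.004
```

arm_command:
  series: "1 0 -0.102 -0.001 0; 1 0 -0.066 0.014 0; 1 0 -0.023 0.008 0; 1 0 0.016 -0.005 0; 1 0 0.043 -0.012 0; 1 0 0.058 -0.007 0; 1 0 0.054 0 0; 1 0 0.035 0.004 0; 1 0 0.006 0.001 0; 1 0 -0.022 -0.003 0"

```text
clock: 16.3
position: [0.4879, -0.0905, 0.2993]
ee_rot: [-0.112, 0.994, 0.001, -0.0]
ft_force: [-1.7, 3.7, 6.1]
grip_width: 0.247
grasp_force: 27.1
```

```bash
python3 -c "
from h import *
snap(3,'pics/h4.png')"
```

```text
t 16.300 r -0.0485 e 0.16 a 838 L -0.1299 R 0.1657 x -0.1053 Ft -3.14 f [-1.7  3.7  6.1]
t 16.350 r -0.0501 e 0.16 a 842 L -0.1203 R 0.1658 x -0.1053 Ft -1.54 f [-1.4  1.7  3.2]
t 16.400 r -0.0517 e 0.19 a 836 L -0.1222 R 0.1658 x -0.1052 Ft -2.84 f [-2.9  2.9  5. ]
```

```bash
cat > s9.py <<'E'
from ms import *
add([0.127,0.291,0.348,0.308,0.2,0.061,-0.07,-0.155,-0.172,-0.121],15.05,[[16.3,-.0485],[16.35,-.0501],[16.4,-.0517]])
E
python3 s9.py
cat > go.py <<'E'
from ms import *
import sys
s=float(sys.argv[1]); ms_=[int(a) for a in sys.argv[2].split(",")]
D=load(); B=D.get("B",[9.0,10.95,12.3,13.65,15.0]); t=D["m"][-1][0]
if abs(B[-1]-t)>.01: B.append(t); D["B"]=B; json.dump(D,open("log.json","w"))
th,x,t,S=msfit(B)
for m in ms_:
    u=plan2(th,x,t,s,m,w=.15,w1=.3); rows(D["k"][-1][1],u); check(S[:5],t,u)
E
python3 go.py -.047 5,8
python3 - <<'E'
import cv2
i=cv2.imread("pics/h4.png")[180:230,300:380]; cv2.imwrite("pics/h4c.png",cv2.resize(i,None,fx=8,fy=8,interpolation=cv2.INTER_NEAREST))
E
```

```text
th [0.698  0.0019 0.4207 0.17   0.03  ] tau 0.054 cost 233.2 X [[-0.1408, 0.1691], [0.0492, 0.1496], [-0.1314, -0.1605], [-0.123, -0.1205], [-0.0511, -0.0153]] sd [0.0013 0.023 ]
L [ 0.077  0.164  0.137  0.051 -0.022 -0.037 -0.008  0.024  0.037  0.035]
r [-0.058 -0.061 -0.059 -0.054 -0.049 -0.047 -0.046 -0.047 -0.047 -0.047
 -0.047 -0.047 -0.047 -0.047 -0.047 -0.047 -0.047 -0.047] end -0.0473 0.0003
1 0 -0.082 -0.002 0; 1 0 -0.036 0.005 0; 1 0 0.011 -0.002 0; 1 0 0.036 -0.003 0; 1 0 0.03 -0.001 0; 1 0 0.006 0 0; 1 0 -0.012 0 0; 1 0 -0.013 0 0; 1 0 -0.006 0 0; 1 0 0.002 0 0
off [ 0.00039191 -0.00021514]
    [-0.056 -0.057 -0.046 -0.041 -0.04 ] -0.04 0.009
    [-0.061 -0.066 -0.06  -0.061 -0.067] -0.071 -0.028
    [-0.058 -0.06  -0.051 -0.049 -0.051] -0.052 -0.006
    [-0.05  -0.041 -0.02  -0.003  0.013] 0.023 0.086
    [-0.056 -0.056 -0.044 -0.038 -0.036] -0.034 0.017
L [ 0.014  0.106  0.142  0.13   0.086  0.033 -0.01  -0.025 -0.011  0.013]
r [-0.058 -0.064 -0.067 -0.066 -0.062 -0.056 -0.051 -0.048 -0.047 -0.047
 -0.047 -0.047 -0.047 -0.047 -0.047 -0.047 -0.047 -0.047] end -0.0466 -0.0023
1 0 -0.056 -0.003 0; 1 0 -0.038 0.002 0; 1 0 -0.015 0.002 0; 1 0 0.005 -0.001 0; 1 0 0.018 -0.001 0; 1 0 0.022 -0.002 0; 1 0 0.018 0 0; 1 0 0.006 0 0; 1 0 -0.005 0 0; 1 0 -0.011 0 0
off [-4.50890501e-04 -3.81877273e-06]
    [-0.056 -0.064 -0.058 -0.046 -0.04 ] -0.039 0.007
    [-0.061 -0.073 -0.072 -0.066 -0.067] -0.07 -0.031
    [-0.058 -0.068 -0.064 -0.054 -0.051] -0.051 -0.009
    [-0.05  -0.049 -0.032 -0.008  0.013] 0.023 0.084
    [-0.056 -0.063 -0.056 -0.043 -0.035] -0.033 0.014ms.py:26: RuntimeWarning: covariance is not symmetric positive-semidefinite.
  rng=np.random.default_rng(0); S=[(TH+sd*y[:5],y[-2:]) for y in rng.multivariate_normal(z,C,8)]
```

View pics/h4c.png

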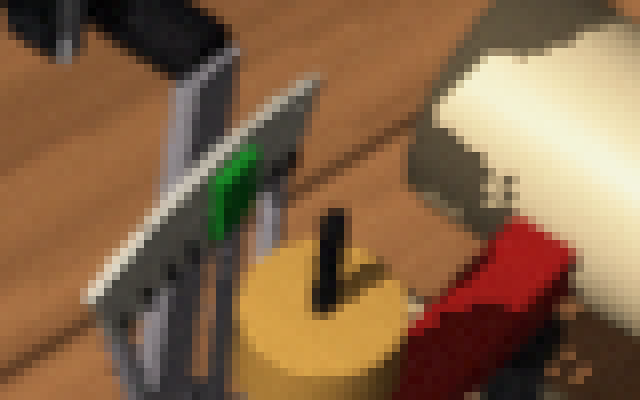

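The crop shows the black pointer's tip at crop (336,210), so pixel (341.5,205.8). The green sector's centre is at (235,192), so pixel (328.9,203.5).

```bash
python3 - <<'E'
s=open('ms.py').read()
s=s.replace("f=least_squares(res,np.r_[np.zeros(6),x00],loss='soft_l1')","z0=D.get('z0',[1,.83,0,-1.1,.1,0]); f=min((least_squares(res,np.r_[a,x00],x_scale='jac') for a in (z0,[1,.83,0,-1.1,.1,0])),key=lambda f:f.cost); D['z0']=f.x[:6].tolist(); json.dump(D,open('log.json','w'))")
open('ms.py','w').write(s)
g=open('go.py').read().replace("th,x,t,S=msfit(B)","th,x,t,S=msfit(B); D=load()"); open('go.py','w').write(g)
E
python3 go.py -.047 5,8
python3 - <<'E'
from h import *
c=viewer.camera("scene") if 0 else None
E=np.array([[0.60865229,0.79334407,0.0121479,-0.25322669],[-0.63487188,0.47777536,0.6071807,0.22072535],[0.47589924,-0.37727429,0.79447091,-1.40919754],[0,0,0,1]])
c={"intrinsics":np.array([[392.89643194,0,320.12035513],[0,392.89643194,197.294861],[0,0,1]]),"D":[-0.01384136,0,0,0,0],"extrinsics":E}
tip=proj(c,ped(p,rad(0,.15,-.0517)))[0]; print("tip pred",tip)
for s in(-.08,-.06,-.04,-.02): print(s,proj(c,ped(p,rad(-.034,.134,s)))[0],"rel",proj(c,ped(p,rad(-.034,.134,s)))[0]-tip, "obs rel",np.array([328.9,203.5])-[341.5,205.75])
E
```

```text
th [0.7856 0.025  0.4205 0.1551 0.0326] tau 0.044 cost 8.3 X [[-0.1412, 0.1213], [0.05, 0.1885], [-0.1322, -0.209], [-0.1225, -0.1018], [-0.0515, -0.0273]] sd [0.0009 0.011 ]
L [ 0.039  0.106  0.08   0.004 -0.061 -0.073 -0.047 -0.02  -0.01  -0.013]
r [-0.059 -0.061 -0.059 -0.054 -0.049 -0.047 -0.046 -0.047 -0.047 -0.047
 -0.047 -0.047 -0.047 -0.047 -0.047 -0.047 -0.047 -0.047] end -0.0472 0.0007
1 0 -0.066 -0.003 0; 1 0 -0.028 0.002 0; 1 0 0.011 -0.001 0; 1 0 0.031 -0.001 0; 1 0 0.027 0.001 0; 1 0 0.005 0 0; 1 0 -0.01 -0.001 0; 1 0 -0.012 0 0; 1 0 -0.004 0 0; 1 0 0.001 0 0
off [-2.91463540e-04 -2.08197587e-06]
    [-0.06  -0.063 -0.055 -0.056 -0.062] -0.065 -0.028
    [-0.061 -0.067 -0.062 -0.066 -0.077] -0.083 -0.052
    [-0.06  -0.06  -0.05  -0.048 -0.051] -0.052 -0.008
    [-0.06  -0.059 -0.048 -0.045 -0.046] -0.045 0.006
    [-0.053 -0.049 -0.032 -0.018 -0.005] 0.004 0.079
L [-0.015  0.057  0.084  0.073  0.036 -0.01  -0.046 -0.061 -0.05  -0.03 ]
r [-0.059 -0.065 -0.067 -0.065 -0.061 -0.055 -0.051 -0.048 -0.047 -0.047
 -0.047 -0.047 -0.047 -0.047 -0.047 -0.047 -0.047 -0.047] end -
[... 185 characters left out ...]
9 0 0
off [-0.0003958  -0.00015468]
    [-0.061 -0.071 -0.068 -0.061 -0.062] -0.065 -0.031
    [-0.062 -0.074 -0.074 -0.071 -0.077] -0.083 -0.055
    [-0.06  -0.068 -0.062 -0.053 -0.05 ] -0.051 -0.012
    [-0.061 -0.068 -0.06  -0.049 -0.045] -0.045 0.001
    [-0.053 -0.056 -0.045 -0.025 -0.006] 0.003 0.075
tip pred [341.63887604 207.09649904]
-0.08 [330.2748398 202.6872264] rel [-11.36403624  -4.40927263] obs rel [-12.6   -2.25]
-0.06 [329.54289361 203.35696814] rel [-12.09598243  -3.7395309 ] obs rel [-12.6   -2.25]
-0.04 [328.8070448  204.04364386] rel [-12.83183124  -3.05285517] obs rel [-12.6   -2.25]
-0.02 [328.0676727 204.7469608] rel [-13.57120334  -2.34953824] obs rel [-12.6   -2.25]
```

arm_command:
  series: "1 0 -0.066 -0.003 0; 1 0 -0.028 0.002 0; 1 0 0.011 -0.001 0; 1 0 0.031 -0.001 0; 1 0 0.027 0.001 0; 1 0 0.005 0 0; 1 0 -0.01 -0.001 0; 1 0 -0.012 0 0; 1 0 -0.004 0 0; 1 0 0.001 0 0"

```text
clock: 17.7
position: [0.492, -0.1088, 0.3005]
ee_rot: [-0.111, 0.994, 0.0, -0.0]
ft_force: [-2.3, 1.8, 4.6]
grip_width: 0.251
grasp_force: 26.7
```

```bash
cat > st.py <<'E'
import sys
from ms import *
# usage: st.py t0 "L list" s m   -> takes 3 pictures, logs, plans
t0=float(sys.argv[1]); Ls=[float(a) for a in sys.argv[2].split()]; m0=[]
for _ in range(3):
    o=manip.get_obs(); c=viewer.camera("scene"); r=rock(c,Q); l=lev(o); m0.append([o["clock"],r[0]])
    print("t %.2f r %.4f L %.4f R %.4f f %s"%(o["clock"],r[0],*l,o["ft_force"].round(1)))
Lend=lev(manip.get_obs())[0]; print("L now %.4f cmd %.4f"%(Lend,Ls[-1]))
d=np.clip(Lend-Ls[-1],-.006,.006); Ls[-1]+=d; Ls[-2]+=d; Ls[-3]+=d/2
add(Ls,t0,m0); sys.argv=["go.py"]+sys.argv[3:5]; exec(open("go.py").read()); print("next t0 %.2f"%(t+.05))
E
python3 st.py 16.45 "0.039  0.106  0.08   0.004 -0.061 -0.073 -0.047 -0.02  -0.01  -0.013" -.042 5,8
```

```text
t 17.70 r -0.0294 L -0.0164 R 0.1656 f [-2.3  1.8  4.6]
t 17.75 r -0.0270 L -0.0170 R 0.1656 f [-1.9  1.8  3.9]
t 17.80 r -0.0265 L -0.0172 R 0.1656 f [-2.   2.1  4.4]
L now -0.0174 cmd -0.0130
th [0.7868 0.0254 0.4199 0.1556 0.0322] tau 0.041 cost 9.2 X [[-0.1412, 0.1209], [0.0499, 0.1867], [-0.1322, -0.2084], [-0.1226, -0.1028], [-0.051, -0.0201], [-0.0262, 0.0288]] sd [0.0009 0.011 ]
L [-0.123 -0.152 -0.105 -0.026  0.034  0.038  0.006 -0.023 -0.033 -0.03 ]
r [-0.022 -0.023 -0.028 -0.035 -0.04  -0.043 -0.043 -0.042 -0.042 -0.042
 -0.042 -0.042 -0.042 -0.042 -0.042 -0.042 -0.042 -0.042] end -0.0418 -0.0009
1 0 0.044 0.003 0; 1 0 0.012 0.002 0; 1 0 -0.02 -0.003 0; 1 0 -0.033 -0.002 0; 1 0 -0.024 0 0; 1 0 -0.002 0 0; 1 0 0.013 0 0; 1 0 0.012 0 0; 1 0 0.005 0 0; 1 0 -0.002 0 0
off [-6.59851307e-05 -1.19057047e-04]
    [-0.021 -0.028 -0.043 -0.048 -0.05 ] -0.052 -0.018
    [-0.023 -0.031 -0.047 -0.053 -0.058] -0.061 -0.032
    [-0.028 -0.039 -0.06  -0.075 -0.09 ] -0.1 -0.091
    [-0.022 -0.028 -0.041 -0.045 -0.046] -0.047 -0.011
    [-0.022 -0.03  -0.047 -0.055 -0.059] -0.062 -0.031
L [-0.073 -0.106 -0.11  -0.091 -0.056 -0.02   0.007  0.015  0.004 -0.014]
r [-0.021 -0.019 -0.02  -0.024 -0.029 -0.035 -0.039 -0.041 -0.042 -0.042
 -0.042 -0.042 -0.042 -0.042 -0.042 -0.042 -0.042 -0.042] end -0.0423 0.002
1 0 0.023 0.001 0; 1 0 0.014 0.001 0; 1 0 0.001 0 0; 1 0 -0.008 0 0; 1 0 -0.014 -0.001 0; 1 0 -0.015 -0.001 0; 1 0 -0.011 0 0; 1 0 -0.004 0 0; 1 0 0.005 0 0; 1 0 0.008 0 0
off [2.82445017e-04 2.03178051e-05]
    [-0.021 -0.021 -0.031 -0.044 -0.05 ] -0.052 -0.014
    [-0.022 -0.024 -0.036 -0.05  -0.059] -0.062 -0.03
    [-0.027 -0.032 -0.049 -0.07  -0.09 ] -0.1 -0.088
    [-0.021 -0.021 -0.03  -0.041 -0.046] -0.047 -0.008
    [-0.022 -0.023 -0.035 -0.049 -0.058] -0.061 -0.025
next t0 17.85
```

arm_command:
  series: "1 0 0.044 0.003 0; 1 0 0.012 0.002 0; 1 0 -0.02 -0.003 0; 1 0 -0.033 -0.002 0; 1 0 -0.024 0 0; 1 0 -0.002 0 0; 1 0 0.013 0 0; 1 0 0.012 0 0; 1 0 0.005 0 0; 1 0 -0.002 0 0"

```text
clock: 19.1
position: [0.4916, -0.1066, 0.3005]
ee_rot: [-0.112, 0.994, -0.0, 0.0]
ft_force: [1.5, -1.6, 2.2]
grip_width: 0.251
grasp_force: 26.6
```

```bash
python3 st.py 17.85 "-0.123 -0.152 -0.105 -0.026  0.034  0.038  0.006 -0.023 -0.033 -0.03" -.042 5,8
```

```text
t 19.10 r -0.0198 L -0.0295 R 0.1656 f [ 1.5 -1.6  2.2]
t 19.15 r -0.0182 L -0.0283 R 0.1656 f [ 0.9 -0.4  2.7]
t 19.20 r -0.0175 L -0.0282 R 0.1656 f [ 0.6 -1.7  2.8]
L now -0.0285 cmd -0.0300
th [0.7878 0.0258 0.4193 0.1556 0.0324] tau 0.041 cost 10.3 X [[-0.1413, 0.1202], [0.0498, 0.1848], [-0.1322, -0.2086], [-0.1226, -0.1032], [-0.0511, -0.0206], [-0.0257, 0.0374], [-0.017, 0.03]] sd [0.0009 0.011 ]
L [-0.159 -0.19  -0.126 -0.021  0.056  0.059  0.015 -0.024 -0.037 -0.032]
r [-0.013 -0.015 -0.023 -0.032 -0.039 -0.043 -0.043 -0.042 -0.042 -0.042
 -0.042 -0.042 -0.042 -0.042 -0.042 -0.042 -0.042 -0.042] end -0.0417 -0.0012
1 0 0.054 0.005 0; 1 0 0.013 0.002 0; 1 0 -0.027 -0.004 0; 1 0 -0.043 -0.003 0; 1 0 -0.032 0 0; 1 0 -0.001 0.001 0; 1 0 0.018 -0.001 0; 1 0 0.016 0 0; 1 0 0.006 0 0; 1 0 -0.002 0 0
off [ 4.53082976e-04 -4.69164737e-05]
    [-0.013 -0.024 -0.044 -0.051 -0.053] -0.056 -0.023
    [-0.013 -0.024 -0.04  -0.042 -0.039] -0.038 0.006
    [-0.012 -0.023 -0.04  -0.042 -0.04 ] -0.039 0.004
    [-0.01  -0.017 -0.033 -0.035 -0.03 ] -0.027 0.024
    [-0.014 -0.027 -0.047 -0.055 -0.061] -0.065 -0.037
L [-0.093 -0.13  -0.133 -0.106 -0.062 -0.016  0.017  0.026  0.011 -0.012]
r [-0.012 -0.011 -0.013 -0.018 -0.025 -0.032 -0.038 -0.041 -0.042 -0.042
 -0.042 -0.042 -0.042 -0.042 -0.042 -0.042 -0.042 -0.042] end -0.0424 0.0025
1 0 0.027 0.002 0; 1 0 0.015 0.001 0; 1 0 0.001 0 0; 1 0 -0.011 -0.001 0; 1 0 -0.018 -0.001 0; 1 0 -0.019 -0.001 0; 1 0 -0.014 0 0; 1 0 -0.004 0 0; 1 0 0.007 0 0; 1 0 0.009 0 0
off [-0.00037468  0.00013561]
    [-0.012 -0.015 -0.029 -0.045 -0.053] -0.056 -0.019
    [-0.012 -0.014 -0.027 -0.038 -0.04 ] -0.039 0.01
    [-0.011 -0.012 -0.024 -0.037 -0.04 ] -0.039 0.011
    [-0.01  -0.008 -0.017 -0.028 -0.028] -0.025 0.03
    [-0.014 -0.017 -0.033 -0.051 -0.062] -0.066 -0.034
next t0 19.25
```

```bash
python3 go.py -.058 5 | tail -9
```

```text
r [-0.013 -0.018 -0.03  -0.044 -0.054 -0.059 -0.06  -0.058 -0.058 -0.058
 -0.058 -0.058 -0.058 -0.058 -0.058 -0.058 -0.058 -0.058] end -0.0576 -0.0018
1 0 0.072 0.008 0; 1 0 0.015 0.004 0; 1 0 -0.039 -0.008 0; 1 0 -0.061 -0.004 0; 1 0 -0.044 0.002 0; 1 0 0 0 0; 1 0 0.026 -0.002 0; 1 0 0.023 0 0; 1 0 0.008 0 0; 1 0 -0.003 0 0
off [-1.06384287e-05  7.42980994e-05]
    [-0.014 -0.031 -0.059 -0.068 -0.07 ] -0.073 -0.025
    [-0.014 -0.032 -0.055 -0.057 -0.053] -0.052 0.007
    [-0.013 -0.03  -0.056 -0.061 -0.058] -0.057 0.0
    [-0.011 -0.024 -0.049 -0.054 -0.049] -0.047 0.017
    [-0.015 -0.034 -0.062 -0.071 -0.076] -0.08 -0.036
```

arm_command:
  series: "1 0 0.072 0.008 0; 1 0 0.015 0.004 0; 1 0 -0.039 -0.008 0; 1 0 -0.061 -0.004 0; 1 0 -0.044 0.002 0; 1 0 0 0 0; 1 0 0.026 -0.002 0; 1 0 0.023 0 0; 1 0 0.008 0 0; 1 0 -0.003 0 0"

```text
clock: 20.5
position: [0.4917, -0.1073, 0.3005]
ee_rot: [-0.112, 0.994, 0.0, -0.0]
ft_force: [-0.2, -0.3, 3.3]
grip_width: 0.248
grasp_force: 26.7
```

```bash
sed -i 's/^t0=float.*$/t0=float(sys.argv[1]); y=-R*np.sin(load()["k"][-1][1])+.4*np.cumsum([float(a) for a in sys.argv[2].split()]); Ls=list(-np.arcsin(y\/R)); m0=[]/' st.py
python3 st.py 19.25 "0.072 0.015 -0.039 -0.061 -0.044 0 0.026 0.023 0.008 -0.003" -.048 5
```

```text
t 20.50 r -0.0454 L -0.0257 R 0.1655 f [-0.2 -0.3  3.3]
t 20.55 r -0.0442 L -0.0232 R 0.1655 f [-0.4 -0.1  3.6]
t 20.60 r -0.0438 L -0.0228 R 0.1655 f [ 0.  -1.7  3.7]
L now -0.0224 cmd -0.0212
th [0.7879 0.026  0.4186 0.1556 0.0328] tau 0.042 cost 10.7 X [[-0.1413, 0.1199], [0.0498, 0.1833], [-0.1322, -0.2085], [-0.1226, -0.1035], [-0.0511, -0.0213], [-0.0257, 0.0369], [-0.0167, 0.0355], [-0.0437, 0.0155]] sd [0.0009 0.0109]
L [-0.058 -0.068 -0.05  -0.022 -0.     0.002 -0.009 -0.02  -0.023 -0.022]
r [-0.041 -0.041 -0.043 -0.045 -0.047 -0.048 -0.048 -0.048 -0.048 -0.048
 -0.048 -0.048 -0.048 -0.048 -0.048 -0.048 -0.048 -0.048] end -0.0479 -0.0003
1 0 0.015 0.001 0; 1 0 0.004 0 0; 1 0 -0.007 -0.001 0; 1 0 -0.012 0 0; 1 0 -0.009 0 0; 1 0 -0.001 0 0; 1 0 0.005 0 0; 1 0 0.004 0 0; 1 0 0.001 0 0; 1 0 0 0 0
off [2.30814643e-04 5.10517239e-06]
    [-0.042 -0.043 -0.047 -0.048 -0.047] -0.047 0.0
    [-0.044 -0.049 -0.057 -0.063 -0.07 ] -0.074 -0.04
    [-0.038 -0.034 -0.03  -0.021 -0.005] 0.005 0.086
    [-0.04  -0.04  -0.042 -0.041 -0.038] -0.036 0.016
    [-0.043 -0.048 -0.055 -0.059 -0.062] -0.065 -0.024
next t0 20.65
```

arm_command:
  series: "1 0 0.018 0.001 0; 1 0 0.004 0 0; 1 0 -0.007 -0.001 0; 1 0 -0.015 0 0; 1 0 -0.009 0 0; 1 0 -0.001 0 0; 1 0 0.005 0 0; 1 0 0.004 0 0; 1 0 0.001 0 0; 1 0 0 0 0"

```text
clock: 21.9
position: [0.4919, -0.1081, 0.3006]
ee_rot: [-0.111, 0.994, -0.0, 0.0]
ft_force: [0.6, -0.3, 1.5]
grip_width: 0.246
grasp_force: 26.6
```

```bash

python3 st.py 20.65 "0.018 0.004 -0.007 -0.015 -0.009 -0.001 0.005 0.004 0.001 0" -.05 5
```

```text
t 21.90 r -0.0581 L -0.0204 R 0.1656 f [ 0.6 -0.3  1.5]
t 21.95 r -0.0605 L -0.0205 R 0.1656 f [-0.4 -1.1  2.7]
t 22.00 r -0.0603 L -0.0206 R 0.1656 f [-0.6 -1.   2.6]
L now -0.0207 cmd -0.0224
th [0.7879 0.026  0.4187 0.1556 0.0328] tau 0.042 cost 11.4 X [[-0.1413, 0.1199], [0.0498, 0.1834], [-0.1322, -0.2085], [-0.1226, -0.1034], [-0.0511, -0.0212], [-0.0257, 0.037], [-0.0167, 0.0355], [-0.0437, 0.0153], [-0.0606, -0.0198]] sd [0.0009 0.0108]
L [ 0.05   0.068  0.037 -0.017 -0.057 -0.06  -0.038 -0.019 -0.012 -0.014]
r [-0.064 -0.063 -0.06  -0.055 -0.051 -0.05  -0.049 -0.05  -0.05  -0.05
 -0.05  -0.05  -0.05  -0.05  -0.05  -0.05  -0.05  -0.05 ] end -0.0501 0.0006
1 0 -0.029 0 0; 1 0 -0.008 0.001 0; 1 0 0.013 -0.001 0; 1 0 0.022 0 0; 1 0 0.017 0.001 0; 1 0 0.001 0 0; 1 0 -0.009 -0.001 0; 1 0 -0.008 0 0; 1 0 -0.003 0 0; 1 0 0.001 0 0
off [-3.10242187e-04  4.68456207e-05]
    [-0.064 -0.059 -0.05  -0.047 -0.047] -0.046 0.005
    [-0.063 -0.059 -0.051 -0.049 -0.05 ] -0.05 -0.001
    [-0.063 -0.056 -0.046 -0.041 -0.038] -0.036 0.021
    [-0.061 -0.056 -0.044 -0.037 -0.033] -0.029 0.03
    [-0.061 -0.056 -0.046 -0.041 -0.037] -0.035 0.022
next t0 22.05
```

arm_command:
  series: "1 0 -0.029 0 0; 1 0 -0.008 0.001 0; 1 0 0.013 -0.001 0; 1 0 0.022 0 0; 1 0 0.017 0.001 0; 1 0 0.001 0 0; 1 0 -0.009 -0.001 0; 1 0 -0.008 0 0; 1 0 -0.003 0 0; 1 0 0.001 0 0"

```text
clock: 23.3
position: [0.4922, -0.109, 0.3005]
ee_rot: [-0.111, 0.994, 0.0, -0.0]
ft_force: [-1.7, 2.2, 3.0]
grip_width: 0.245
grasp_force: 26.7
```

```bash

python3 st.py 22.05 "-0.029 -0.008 0.013 0.022 0.017 0.001 -0.009 -0.008 -0.003 0.001" -.047 5
```

```text
t 23.30 r -0.0353 L -0.0150 R 0.1655 f [-1.7  2.2  3. ]
t 23.35 r -0.0358 L -0.0155 R 0.1655 f [-1.2  1.7  3.6]
t 23.40 r -0.0350 L -0.0155 R 0.1655 f [-1.7  2.4  3.6]
L now -0.0154 cmd -0.0134
th [0.7888 0.0261 0.4189 0.1553 0.0328] tau 0.042 cost 12.7 X [[-0.1413, 0.1198], [0.0498, 0.1836], [-0.1322, -0.209], [-0.1226, -0.1039], [-0.0511, -0.0215], [-0.0257, 0.0368], [-0.0167, 0.0354], [-0.0437, 0.0154], [-0.0603, -0.0142], [-0.0347, 0.0151]] sd [0.0009 0.0108]
L [-0.088 -0.107 -0.075 -0.02   0.02   0.022 -0.    -0.02  -0.027 -0.025]
r [-0.032 -0.033 -0.037 -0.042 -0.046 -0.047 -0.048 -0.047 -0.047 -0.047
 -0.047 -0.047 -0.047 -0.047 -0.047 -0.047 -0.047 -0.047] end -0.0469 -0.0006
1 0 0.03 0.002 0; 1 0 0.008 0 0; 1 0 -0.013 -0.001 0; 1 0 -0.023 -0.001 0; 1 0 -0.017 0 0; 1 0 -0.001 0 0; 1 0 0.01 0 0; 1 0 0.008 0 0; 1 0 0.003 0 0; 1 0 -0.001 0 0
off [ 1.36092375e-04 -7.76036846e-05]
    [-0.031 -0.035 -0.043 -0.045 -0.043] -0.042 0.005
    [-0.034 -0.04  -0.05  -0.055 -0.058] -0.061 -0.022
    [-0.031 -0.034 -0.04  -0.038 -0.033] -0.031 0.022
    [-0.035 -0.045 -0.058 -0.065 -0.072] -0.077 -0.043
    [-0.033 -0.037 -0.046 -0.05  -0.052] -0.054 -0.015
next t0 23.45
```

arm_command:
  series: "1 0 0.03 0.002 0; 1 0 0.008 0 0; 1 0 -0.013 -0.001 0; 1 0 -0.023 -0.001 0; 1 0 -0.017 0 0; 1 0 -0.001 0 0; 1 0 0.01 0 0; 1 0 0.008 0 0; 1 0 0.003 0 0; 1 0 -0.001 0 0"

```text
clock: 24.7
position: [0.4919, -0.1075, 0.3006]
ee_rot: [-0.112, 0.994, -0.0, 0.0]
ft_force: [0.1, -2.5, 3.2]
grip_width: 0.246
grasp_force: 26.7
```

```bash

python3 st.py 23.45 "0.03 0.008 -0.013 -0.023 -0.017 -0.001 0.01 0.008 0.003 -0.001" -.045 5
```

```text
t 24.70 r -0.0210 L -0.0239 R 0.1657 f [ 0.1 -2.5  3.2]
t 24.75 r -0.0200 L -0.0230 R 0.1657 f [ 0.2 -2.5  5.2]
t 24.80 r -0.0172 L -0.0233 R 0.1657 f [ 0.3 -2.6  4.4]
L now -0.0231 cmd -0.0251
th [0.7904 0.0264 0.4189 0.1549 0.0327] tau 0.042 cost 14.3 X [[-0.1413, 0.1191], [0.0497, 0.1827], [-0.1322, -0.2095], [-0.1226, -0.1044], [-0.0512, -0.0223], [-0.0258, 0.0359], [-0.0168, 0.0347], [-0.0437, 0.0147], [-0.0603, -0.0143], [-0.034, 0.0263], [-0.0174, 0.0405]] sd [0.0009 0.0109]
L [-0.183 -0.223 -0.147 -0.022  0.07   0.075  0.024 -0.022 -0.038 -0.032]
r [-0.011 -0.014 -0.022 -0.033 -0.042 -0.046 -0.046 -0.045 -0.045 -0.045
 -0.045 -0.045 -0.045 -0.045 -0.045 -0.045 -0.045 -0.045] end -0.0447 -0.0014
1 0 0.066 0.007 0; 1 0 0.016 0.003 0; 1 0 -0.031 -0.006 0; 1 0 -0.052 -0.004 0; 1 0 -0.038 0.001 0; 1 0 -0.002 0 0; 1 0 0.021 -0.001 0; 1 0 0.02 0 0; 1 0 0.006 0 0; 1 0 -0.002 0 0
off [ 0.00028023 -0.00010256]
    [-0.01  -0.02  -0.04  -0.045 -0.042] -0.042 0.002
    [-0.01  -0.02  -0.038 -0.039 -0.035] -0.033 0.013
    [-0.015 -0.03  -0.053 -0.062 -0.068] -0.073 -0.043
    [-0.008 -0.017 -0.033 -0.032 -0.022] -0.018 0.037
    [-0.008 -0.016 -0.032 -0.031 -0.022] -0.017 0.042
next t0 24.85
```

```bash
python3 go.py -.135 8,9 | tail -18
```

```text
-0.135 -0.135 -0.135 -0.135 -0.135 -0.135 -0.135 -0.135] end -0.1361 0.0086
1 0 0.072 0.008 0; 1 0 0.037 0.009 0; 1 0 -0.004 -0.001 0; 1 0 -0.039 -0.009 0; 1 0 -0.059 -0.007 0; 1 0 -0.061 0.002 0; 1 0 -0.041 0.007 0; 1 0 -0.01 0.002 0; 1 0 0.023 -0.005 0; 1 0 0.033 -0.004 0
off [0.00032422 0.00020084]
    [-0.01  -0.027 -0.076 -0.122 -0.139] -0.139 0.005
    [-0.01  -0.027 -0.072 -0.111 -0.12 ] -0.117 0.033
    [-0.015 -0.037 -0.088 -0.134 -0.152] -0.154 -0.019
    [-0.008 -0.025 -0.072 -0.112 -0.119] -0.114 0.049
    [-0.008 -0.022 -0.068 -0.109 -0.118] -0.114 0.043
L [-0.164 -0.247 -0.256 -0.198 -0.095  0.024  0.129  0.193  0.198  0.147]
r [-0.011 -0.013 -0.023 -0.041 -0.064 -0.088 -0.109 -0.125 -0.133 -0.136
 -0.136 -0.135 -0.135 -0.135 -0.135 -0.135 -0.135 -0.135] end -0.1361 -0.0061
1 0 0.058 0.005 0; 1 0 0.034 0.007 0; 1 0 0.003 0.001 0; 1 0 -0.023 -0.005 0; 1 0 -0.042 -0.006 0; 1 0 -0.049 -0.002 0; 1 0 -0.044 0.003 0; 1 0 -0.026 0.005 0; 1 0 -0.002 0 0; 1 0 0.021 -0.004 0
off [ 0.00037633 -0.00037111]
    [-0.01  -0.021 -0.062 -0.109 -0.135] -0.138 -0.01
    [-0.01  -0.021 -0.059 -0.1   -0.118] -0.118 0.019
    [-0.014 -0.031 -0.075 -0.123 -0.15 ] -0.156 -0.033
    [-0.008 -0.018 -0.058 -0.1   -0.116] -0.114 0.036
    [-0.008 -0.016 -0.054 -0.096 -0.114] -0.113 0.028
```

arm_command:
  series: "1 0 0.058 0.005 0; 1 0 0.034 0.007 0; 1 0 0.003 0.001 0; 1 0 -0.023 -0.005 0; 1 0 -0.042 -0.006 0; 1 0 -0.049 -0.002 0; 1 0 -0.044 0.003 0; 1 0 -0.026 0.005 0; 1 0 -0.002 0 0; 1 0 0.021 -0.004 0"

```text
clock: 26.1
position: [0.4983, -0.1352, 0.299]
ee_rot: [-0.111, 0.994, -0.001, 0.0]
ft_force: [3.7, -2.1, 4.0]
grip_width: 0.246
grasp_force: 26.6
```

```bash

python3 st.py 24.85 "0.058 0.034 0.003 -0.023 -0.042 -0.049 -0.044 -0.026 -0.002 0.021" -.16 5,8
```

```text
t 26.10 r -0.1239 L 0.1482 R 0.1658 f [ 3.7 -2.1  4. ]
t 26.15 r -0.1244 L 0.1399 R 0.1659 f [ 1.5 -2.5  3.9]
t 26.20 r -0.1206 L 0.1417 R 0.1659 f [ 2.9 -1.6  2.1]
L now 0.1438 cmd 0.1462
th [0.7878 0.0264 0.4174 0.1559 0.0333] tau 0.042 cost 16.8 X [[-0.1413, 0.1195], [0.0497, 0.1805], [-0.1322, -0.2081], [-0.1226, -0.1039], [-0.0512, -0.0226], [-0.0258, 0.0354], [-0.0168, 0.0339], [-0.0438, 0.0143], [-0.0603, -0.0143], [-0.034, 0.0262], [-0.0171, 0.0452], [-0.1213, 0.0335]] sd [0.0009 0.011 ]
L [-0.109 -0.188 -0.096  0.074  0.205  0.215  0.145  0.081  0.059  0.066]
r [-0.115 -0.117 -0.129 -0.144 -0.156 -0.161 -0.162 -0.16  -0.16  -0.16
 -0.16  -0.16  -0.16  -0.16  -0.16  -0.16  -0.16  -0.16 ] end -0.1595 -0.0019
1 0 0.105 -0.002 0; 1 0 0.032 0.005 0; 1 0 -0.038 -0.005 0; 1 0 -0.07 -0.001 0; 1 0 -0.054 0.007 0; 1 0 -0.004 0.001 0; 1 0 0.028 -0.005 0; 1 0 0.027 -0.003 0; 1 0 0.009 -0.001 0; 1 0 -0.003 0.001 0
off [-4.16845611e-05  3.75714556e-04]
    [-0.113 -0.126 -0.152 -0.158 -0.154] -0.153 0.007
    [-0.112 -0.126 -0.15  -0.154 -0.148] -0.146 0.017
    [-0.114 -0.125 -0.152 -0.1
[... 166 characters left out ...]
.004  0.085  0.146  0.166  0.141  0.101]
r [-0.113 -0.11  -0.112 -0.12  -0.132 -0.143 -0.153 -0.159 -0.161 -0.161
 -0.16  -0.16  -0.16  -0.16  -0.16  -0.16  -0.16  -0.16 ] end -0.1606 0.0044
1 0 0.059 -0.004 0; 1 0 0.036 0.001 0; 1 0 0.008 0.001 0; 1 0 -0.015 -0.001 0; 1 0 -0.03 -0.001 0; 1 0 -0.034 0.001 0; 1 0 -0.025 0.003 0; 1 0 -0.008 0.001 0; 1 0 0.01 -0.001 0; 1 0 0.017 -0.002 0
off [0.00025717 0.00018021]
    [-0.112 -0.109 -0.127 -0.148 -0.154] -0.153 0.015
    [-0.111 -0.109 -0.127 -0.145 -0.149] -0.147 0.024
    [-0.113 -0.109 -0.126 -0.148 -0.157] -0.157 0.007
    [-0.113 -0.112 -0.132 -0.151 -0.155] -0.154 0.017
    [-0.118 -0.12  -0.143 -0.17  -0.185] -0.189 -0.035
next t0 26.25
```

```bash
python3 go.py -.207 9,10 | tail -18
```

```text
-0.208 -0.207 -0.207 -0.207 -0.207 -0.207 -0.207 -0.207] end -0.2079 -0.0057
1 0 0.067 -0.004 0; 1 0 0.042 0.003 0; 1 0 0.013 0.001 0; 1 0 -0.016 -0.002 0; 1 0 -0.034 -0.002 0; 1 0 -0.044 0.001 0; 1 0 -0.039 0.005 0; 1 0 -0.025 0.005 0; 1 0 -0.004 0.001 0; 1 0 0.017 -0.004 0
off [ 1.66138310e-04 -2.83638168e-05]
    [-0.112 -0.114 -0.143 -0.181 -0.201] -0.203 0.0
    [-0.111 -0.114 -0.142 -0.177 -0.194] -0.194 0.015
    [-0.113 -0.113 -0.142 -0.181 -0.206] -0.211 -0.02
    [-0.113 -0.117 -0.148 -0.183 -0.199] -0.199 0.014
    [-0.118 -0.124 -0.159 -0.202 -0.229] -0.236 -0.044
L [ 0.006 -0.09  -0.129 -0.114 -0.058  0.023  0.11   0.182  0.223  0.222]
r [-0.113 -0.11  -0.113 -0.122 -0.137 -0.155 -0.173 -0.189 -0.2   -0.206
 -0.208 -0.208 -0.207 -0.207 -0.207 -0.207 -0.207 -0.207] end -0.2059 -0.0292
1 0 0.057 -0.004 0; 1 0 0.04 0.001 0; 1 0 0.016 0.002 0; 1 0 -0.006 -0.001 0; 1 0 -0.024 -0.002 0; 1 0 -0.033 0 0; 1 0 -0.036 0.002 0; 1 0 -0.029 0.005 0; 1 0 -0.017 0.003 0; 1 0 0 0 0
off [3.30286548e-05 6.82569970e-05]
    [-0.112 -0.11  -0.133 -0.168 -0.195] -0.2 -0.023
    [-0.111 -0.109 -0.132 -0.166 -0.189] -0.192 -0.008
    [-0.113 -0.109 -0.131 -0.168 -0.198] -0.206 -0.043
    [-0.113 -0.113 -0.137 -0.172 -0.195] -0.198 -0.009
    [-0.117 -0.12  -0.149 -0.19  -0.224] -0.234 -0.068
```

arm_command:
  series: "1 0 0.067 -0.004 0; 1 0 0.042 0.003 0; 1 0 0.013 0.001 0; 1 0 -0.016 -0.002 0; 1 0 -0.034 -0.002 0; 1 0 -0.044 0.001 0; 1 0 -0.039 0.005 0; 1 0 -0.025 0.005 0; 1 0 -0.004 0.001 0; 1 0 0.017 -0.004 0"

```text
clock: 27.5
position: [0.5002, -0.1443, 0.2974]
ee_rot: [-0.111, 0.994, -0.001, 0.0]
ft_force: [2.1, -1.4, 1.3]
grip_width: 0.247
grasp_force: 26.3
```

```bash

python3 st.py 26.25 "0.067 0.042 0.013 -0.016 -0.034 -0.044 -0.039 -0.025 -0.004 0.017" -.207 8,9
```

```text
t 27.50 r -0.1921 L 0.2051 R 0.1658 f [ 2.1 -1.4  1.3]
t 27.55 r -0.1906 L 0.1988 R 0.1659 f [-0.1 -1.3  4.6]
t 27.60 r -0.1878 L 0.2000 R 0.1659 f [ 1.8 -2.1  3. ]
L now 0.2013 cmd 0.2001
th [0.7747 0.0259 0.4114 0.1614 0.0334] tau 0.033 cost 24.1 X [[-0.1411, 0.1232], [0.0495, 0.1754], [-0.132, -0.1999], [-0.1226, -0.1038], [-0.0513, -0.0236], [-0.0258, 0.0353], [-0.0169, 0.0326], [-0.0438, 0.0138], [-0.0602, -0.0132], [-0.034, 0.0262], [-0.0173, 0.0417], [-0.1214, 0.0322], [-0.1862, 0.0752]] sd [0.0009 0.0105]
L [ 0.046 -0.054 -0.082 -0.048  0.025  0.11   0.178  0.206  0.186  0.147]
r [-0.171 -0.165 -0.164 -0.17  -0.18  -0.191 -0.2   -0.206 -0.208 -0.208
 -0.207 -0.207 -0.207 -0.207 -0.207 -0.207 -0.207 -0.207] end -0.2076 0.0042
1 0 0.064 -0.008 0; 1 0 0.041 0 0; 1 0 0.012 0.001 0; 1 0 -0.014 -0.001 0; 1 0 -0.03 0 0; 1 0 -0.036 0.002 0; 1 0 -0.027 0.004 0; 1 0 -0.012 0.002 0; 1 0 0.008 -0.001 0; 1 0 0.016 -0.003 0
off [-2.87259461e-04 -8.27528237e-05]
    [-0.175 -0.172 -0.192 -0.217 -0.231] -0.236 -0.035
    [-0.173 -0.17  -0.19  -0.214 -0.227] -0.23 -0.026
    [-0.174 -0.171 -0
[... 174 characters left out ...]
.005  0.064  0.133  0.181  0.196  0.175]
r [-0.171 -0.163 -0.161 -0.165 -0.173 -0.183 -0.193 -0.201 -0.206 -0.208
 -0.207 -0.207 -0.207 -0.207 -0.207 -0.207 -0.207 -0.207] end -0.2076 -0.004
1 0 0.056 -0.007 0; 1 0 0.039 -0.001 0; 1 0 0.016 0.001 0; 1 0 -0.005 -0.001 0; 1 0 -0.021 0 0; 1 0 -0.029 0 0; 1 0 -0.028 0.003 0; 1 0 -0.02 0.003 0; 1 0 -0.006 0.002 0; 1 0 0.009 -0.002 0
off [2.73892444e-04 4.17711963e-05]
    [-0.175 -0.169 -0.185 -0.21  -0.23 ] -0.236 -0.043
    [-0.173 -0.166 -0.182 -0.208 -0.225] -0.23 -0.033
    [-0.174 -0.167 -0.182 -0.205 -0.22 ] -0.224 -0.022
    [-0.168 -0.153 -0.159 -0.175 -0.182] -0.18 0.03
    [-0.171 -0.158 -0.167 -0.187 -0.2  ] -0.201 0.001
next t0 27.65
```

```bash
cat > land.py <<'E'
from ms import *
D=load(); B=D["B"]; th,x,t,S=msfit(B,verbose=0); S=S[:4]+[(th,x),(th,np.array([-.187,.045])),(th,np.array([-.186,.09]))]
kt,kL=np.array(D["k"]).T; tt=np.r_[t,t+.05+.125*np.arange(1,11)]
for u in([.07,.0,-.02,.0,.03,.06,.08,.09,.09,.08],[.08,.0,-.04,-.02,.03,.08,.10,.10,.09,.08]):
    print(u); rows(kL[-1],u)
    for th,x in S:
        r,v=sim(th,x,np.linspace(t,tt[-1],140),np.r_[kt,t+.05,tt[1:]],np.r_[kL,kL[-1],u])
        i=np.argmax(r<-.2) if (r<-.2).any() else -1; print("   peak %.3f land t %.2f v %.3f"%(r.max(),i/100,v[i]))
E
python3 land.py
```

```text
[0.07, 0.0, -0.02, 0.0, 0.03, 0.06, 0.08, 0.09, 0.09, 0.08]
1 0 0.054 -0.007 0; 1 0 0.029 -0.001 0; 1 0 0.008 0 0; 1 0 -0.008 0 0; 1 0 -0.013 0 0; 1 0 -0.012 0 0; 1 0 -0.008 0.001 0; 1 0 -0.004 0 0; 1 0 0 0 0; 1 0 0.004 0 0
off [2.31077269e-04 4.57191180e-05]
   peak -0.160 land t -0.01 v -0.040
   peak -0.159 land t -0.01 v -0.039
   peak -0.168 land t 1.16 v -0.066
   peak -0.149 land t -0.01 v 0.008
   peak -0.159 land t -0.01 v -0.034
   peak -0.171 land t 0.99 v -0.080
   peak -0.147 land t -0.01 v 0.014
[0.08, 0.0, -0.04, -0.02, 0.03, 0.08, 0.1, 0.1, 0.09, 0.08]
1 0 0.05 -0.007 0; 1 0 0.033 -0.001 0; 1 0 0.016 0 0; 1 0 -0.008 0 0; 1 0 -0.021 0 0; 1 0 -0.02 0.001 0; 1 0 -0.008 0.001 0; 1 0 0 0 0; 1 0 0.004 -0.001 0; 1 0 0.004 0 0
off [2.31077269e-04 4.57191180e-05]
   peak -0.160 land t -0.01 v -0.035
   peak -0.159 land t -0.01 v -0.034
   peak -0.168 land t 1.13 v -0.059
   peak -0.149 land t -0.01 v 0.012
   peak -0.158 land t -0.01 v -0.029
   peak -0.171 land t 0.96 v -0.078
   peak -0.148 land t -0.01 v 0.019ms.py:26: RuntimeWarning: covariance is not symmetric positive-semidefinite.
  rng=np.random.default_rng(0); S=[(TH+sd*y[:5],y[-2:]) for y in rng.multivariate_normal(z,C,8)]
```

arm_command:
  series: "1 0 0.057 -0.007 0; 1 0 0.037 -0.001 0; 1 0 0.012 0 0; 1 0 -0.008 0 0; 1 0 -0.016 0 0; 1 0 -0.016 0 0; 1 0 -0.012 0.001 0; 1 0 -0.004 0 0; 1 0 0.004 0 0; 1 0 0.004 0 0"

```text
clock: 28.9
position: [0.4949, -0.1215, 0.3001]
ee_rot: [-0.111, 0.994, -0.0, 0.0]
ft_force: [-0.9, -0.3, 3.9]
grip_width: 0.248
grasp_force: 26.8
```

```bash

python3 st.py 27.65 "0.057 0.037 0.012 -0.008 -0.016 -0.016 -0.012 -0.004 0.004 0.004" -.207 9
```

```text
t 28.90 r -0.2003 L 0.0621 R 0.1655 f [-0.9 -0.3  3.9]
t 28.95 r -0.1995 L 0.0610 R 0.1655 f [-2.3 -0.7  3.8]
t 29.00 r -0.1997 L 0.0613 R 0.1655 f [-1.7  0.1  3.7]
L now 0.0615 cmd 0.0601
th [0.7751 0.0259 0.4115 0.1602 0.0339] tau 0.037 cost 22.6 X [[-0.1411, 0.1227], [0.0495, 0.1759], [-0.132, -0.2014], [-0.1226, -0.1035], [-0.0513, -0.0232], [-0.0258, 0.0353], [-0.0169, 0.0327], [-0.0438, 0.0139], [-0.0602, -0.0133], [-0.034, 0.0262], [-0.0173, 0.0421], [-0.1214, 0.0324], [-0.1864, 0.0724], [-0.1997, 0.0019]] sd [0.0008 0.0097]
L [0.088 0.11  0.124 0.131 0.133 0.13  0.126 0.121 0.119 0.118]
r [-0.201 -0.203 -0.205 -0.206 -0.207 -0.207 -0.207 -0.207 -0.207 -0.207
 -0.207 -0.207 -0.207 -0.207 -0.207 -0.207 -0.207 -0.207] end -0.207 0.0003
1 0 -0.011 0.001 0; 1 0 -0.009 0.001 0; 1 0 -0.006 0 0; 1 0 -0.003 0.001 0; 1 0 0 0 0; 1 0 0.001 0 0; 1 0 0.001 0 0; 1 0 0.002 -0.001 0; 1 0 0.001 0 0; 1 0 0.001 0 0
off [ 0.0003415  -0.00010018]
    [-0.202 -0.207 -0.21  -0.212 -0.214] -0.216 -0.013
    [-0.199 -0.201 -0.2   -0.197 -0.191] -0.188 0.027
    [-0.198 -0.199 -0.197 -0.193 -0.186] -0.182 0.033
    [-0.202 -0.207 -0.211 -0.213 -0.215] -0.217 -0.013
    [-0.201 -0.204 -0.204 -0.203 -0.2  ] -0.198 0.014
next t0 29.05ms.py:26: RuntimeWarning: covariance is not symmetric positive-semidefinite.
  rng=np.random.default_rng(0); S=[(TH+sd*y[:5],y[-2:]) for y in rng.multivariate_normal(z,C,8)]
```

```bash
python3 -c "
from h import *
s=np.linspace(0,1,19)[1:];s=3*s**2-2*s**3
u=.0615+(-.315-.0615)*np.r_[s,1,1]
rows(.0615,u[:10]);rows(u[9],u[10:])"
```

```text
1 0 0.001 0 0; 1 0 0.004 0 0; 1 0 0.007 -0.001 0; 1 0 0.008 0 0; 1 0 0.009 0 0; 1 0 0.011 0 0; 1 0 0.012 0.001 0; 1 0 0.013 0.001 0; 1 0 0.013 0.002 0; 1 0 0.013 0.001 0
off [ 0.00025245 -0.00038178]
1 0 0.012 0.002 0; 1 0 0.012 0.003 0; 1 0 0.011 0.002 0; 1 0 0.009 0.003 0; 1 0 0.008 0.002 0; 1 0 0.006 0.002 0; 1 0 0.004 0.001 0; 1 0 0.001 0 0; 1 0 0 0 0; 1 0 0 0 0
off [-0.00023988 -0.00024132]
```

arm_command:
  series: "1 0 0.001 0 0; 1 0 0.004 0 0; 1 0 0.007 -0.001 0; 1 0 0.008 0 0; 1 0 0.009 0 0; 1 0 0.011 0 0; 1 0 0.012 0.001 0; 1 0 0.013 0.001 0; 1 0 0.013 0.002 0; 1 0 0.013 0.001 0"

```text
clock: 30.3
position: [0.4867, -0.0852, 0.2983]
ee_rot: [-0.111, 0.994, 0.0, -0.0]
ft_force: [-1.9, -1.7, 2.1]
grip_width: 0.246
grasp_force: 26.9
```

arm_command:
  series: "1 0 0.012 0.002 0; 1 0 0.012 0.003 0; 1 0 0.011 0.002 0; 1 0 0.009 0.003 0; 1 0 0.008 0.002 0; 1 0 0.006 0.002 0; 1 0 0.004 0.001 0; 1 0 0.001 0 0; 1 0 0 0 0; 1 0 0 0 0"

```text
clock: 31.55
position: [0.4813, -0.0612, 0.2924]
ee_rot: [-0.111, 0.994, -0.0, 0.0]
ft_force: [-0.2, -2.8, -1.0]
grip_width: 0.248
grasp_force: 26.5
```

```bash
python3 -c "
from h import *
snap(1)"
```

```text
t 31.550 r -0.2015 e 0.07 a 793 L -0.3161 R 0.1656 x -0.1052 Ft 2.29 f [-0.2 -2.8 -1. ]
```

Release gently, wait, then lift straight up.

arm_command:
  series: "0.7 0 0 0 0; 0.6 0 0 0 0; 0.5 0 0 0 0; 0.4 0 0 0 0; 0.2 0 0 0 0; 0 0 0 0 0; 0 0 0 0 0; 0 0 0 0 0; 0 0 0 0 0; 0 0 0 0 0"

```text
clock: 32.85
position: [0.4813, -0.0611, 0.2925]
ee_rot: [-0.111, 0.994, 0.0, 0.0]
ft_force: [0.2, 0.6, -0.8]
grip_width: 1.002
grasp_force: 0.0
```

arm_command:
  series: "0 0 0 -0.03 0; 0 0 0 -0.04 0; 0 0 0 -0.05 0; 0 0 0 -0.06 0; 0 0 0 -0.06 0; 0 0 0 -0.06 0; 0 0 0 0 0; 0 0 0 0 0; 0 0 0 0 0; 0 0 0 0 0"

```text
clock: 34.1
position: [0.4811, -0.0611, 0.4121]
ee_rot: [-0.111, 0.994, 0.0, -0.0]
ft_force: [0.3, -0.5, -0.2]
grip_width: 0.998
grasp_force: 0.0
```

```bash
python3 -c "
from h import *
snap(1,'pics/end.png')
i=cv2.imread('pics/end.png')[130:330,200:440]; cv2.imwrite('pics/endc.png',cv2.resize(i,None,fx=3,fy=3))"
```

```text
t 34.100 r -0.1987 e 0.01 a 796 L -0.1843 R 0.2818 x -0.1054 Ft 0.53 f [ 0.3 -0.5 -0.2]
```

View pics/endc.png

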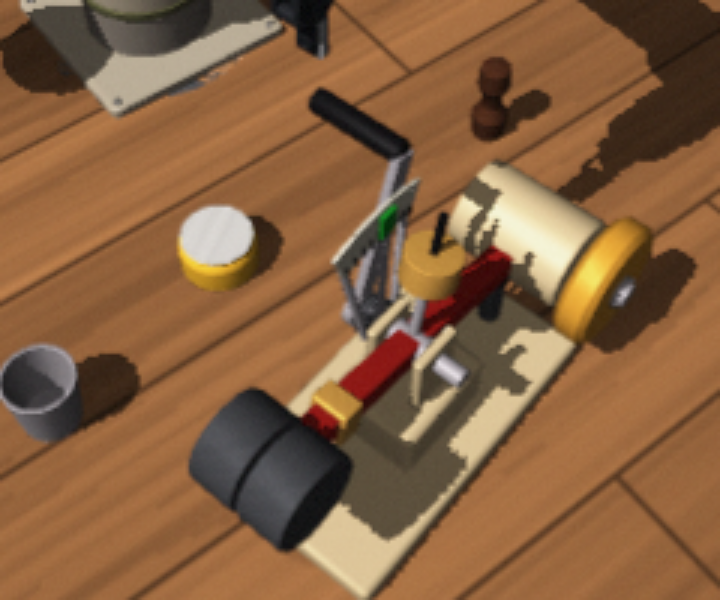

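The rocker rests on its +y bumper (wheel at crop (600,280)), the lever stands free with the bar at (360,120), and the gripper is clear above. The tin, cup and slicker haven't moved.

```bash
python3 -c "
from workcell import manip
print(manip.hand_in())"
```

```text
the job is handed in; nothing more can be done
None
```

The job is handed in at about 34 s: by my camera readings the pointer stayed in the green sector for over 8 s, after one overshoot past it while lifting; the rocker was then set down gently on its +y bumper and the lever released, with the tin, cup and slicker where they were. The hand-in returned no verdict.

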